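# Tip the steel bar, and only the bar, out of the carrier tube

## Robot

A 7-joint arm with a two-finger parallel gripper is mounted at the origin on a cart in front of the work surface, level with it; the furniture and walls round the work are solid. World frame = base frame: x ahead of the robot, y to its left, z up, the work surface at z = 0. Lengths are in m, angles in rad, forces in N, time in s.
With the tool pointing down it reaches from about 0.425 to 0.925 m from the base axis. Payload 6.8 kg.
Tool frame: the origin (TCP) lies midway between the tips of the shut fingers; the grasp point (between the pads) lies 19 mm behind it; z points along the fingers, x is the direction in which the jaws open and shut, and the axes are right-handed (so a half turn about z gives the same grasp; the last joint's range is limited). The gripper opens to 85 mm and grips with 20 to 120 N. Pads are 22 mm wide; open, the fingers measure 114 mm over their backs; the gripper's body (76 mm by 85 mm) begins 54 mm behind the grasp point. The pads swing forward as they close: fully open they stand 13 mm farther back than shut.
Start: joints at [1.118, 0.477, 0.022, 1.555, -0.011, 1.109, -0.083], TCP at [0.228, -0.635, 0.231] pointing down, gripper open.
Joint ranges: [-2.96, 2.96], [-0.34, 2.1], [-1.41, 1.46], [0.24, 2.44], [-1.37, 4.51], [0.17, 1.92], [-2.96, 2.96]. Speed limits (rad/s): [2.39, 2.39, 3.14, 3.14, 3.14, 3.14, 3.14].

## Interface

Orientations are given as a rotation vector (axis times angle).
In Python, from bench import r gives the robot as it stands. The module is installed in compiled form; this text tells all that it offers.
- The arm moves only by the shell command python3 -m pendant 'ROWS' [OPENING] [FORCE]. ROWS is text: rows parted by semicolons, each of 4 numbers parted by spaces: the shift along the tool's x, y, z in cm, then the turn about the tool's z in degrees. A call has 1 to 8 rows; each row shifts and turns the pose as measured when the row begins, along the tool's axes as they then stand; what a row does not reach is not made up. A row lasts 1/12 s, in which the tool goes at most 41.7 mm and 7.16 degrees, less where a joint would pass 70% of its speed; a pose out of reach is approached as far as the arm can. A call with a gripper value outside its range is refused whole. OPENING is the closure in counts, from 0 (fully open) to 255 (shut), set as the call begins (- or left out, the last holds). The fingers move at their own pace and stop on an object; FORCE is the grip in N (left out, the last holds). Time passes only in rows, so rows that do not move let the fingers close. It gives the time, the measured TCP pose, the force and the opening at its end, in the units of the state.
- r.get_obs(): the state, without advancing time (a new reading comes with each control period).
- r.grab_frame(name): name is "scene" or "top" or "wrist"; returns a dict with "color" (400x640x3 uint8, red, green, blue), "fx", "fy", "cx", "cy" (pixels), "dist_coeffs" ([k1, k2, p1, p2, k3] as OpenCV has them; the pictures are not rectified), "R" (3x3) and "t" (3): a world point X has camera coordinates R X + t; the wrist camera has in their place "hand_eye" (4x4, takes a point from camera to tool coordinates, whose origin is the TCP and whose axes are the tool frame's). Camera axes: x right, y down, z forward; pixel columns grow to the right and rows downward; lengths in m; the calibration is good to about 2 mm. A picture is of the moment at which its call begins: read the wrist's pose just before it. There is no depth.
- r.hand_in(): hands the job in, once; it reports no verdict.
The state is a dict: "clock": time; "joints": joint angles; "qvel": joint speeds; "tau": joint torques, N m; "tcp_pos": TCP position; "orientation": TCP orientation; "contact_force": force on the tool from outside, world axes, zero at the start; "moment": the same for the moment, N m; "grip_width": finger opening in m.
Only numpy, scipy, OpenCV 4.12 (cv2) and the standard library are available. Lean on these libraries where they do the work, as an engineer would, in place of code of your own. Each camera call takes 0.05 s, during which the arm holds its last target.

## Task

Take the square carrier tube from its cradle, hold its mouth low over the steel catch tray and tilt it slowly until the steel bar starts to slide; stop tilting there and let the bar slide gently out into the tray, so that the rubber-ringed cartridge behind it stays in the closed half of the tube. Then lay the tube back in its cradle as it was, level and fully down with its collar in the double saddle's slot, and let go. Leave the bottles, carton, rack and cup where they stand.

Things in the scene. Friction and masses are not known exactly. Their poses are not given: they have to be found in the camera images.
- carrier_tube: Loose grey square tube (mm): 200 long, 32 x 32 outside, 26 x 26 inside, 0.16 kg; a 14 wide slot along the top. Origin on the axis at mid-length; x to the open mouth (+100), z to the slotted top; closed at -100. Square collar 42 x 42 x 8 at x = -60. Starts level in the cradle, slot up; grip it across its sides (y) near the origin. It holds the cartridge and, nearer the mouth, the bar
- tube_mouth (a point): Centre of the tube's open mouth, on the tube's axis, 100 mm in +x from its origin; axes as the tube's
- bar: Loose smooth steel bar, 70 x 20 x 20 mm, 0.1 to 0.2 kg; origin at its centre, x along it. Starts in the tube, its centre 5 to 50 mm in front of the tube's origin. It lets go at some angle between 8 and 21 degrees mouth-down, different at each start. Its tail may stay in the mouth when its nose meets the tray: then draw the tube back along its axis
- cartridge: Loose white plastic cartridge with two black rubber rings, 50 x 23 x 23 mm, 0.05 kg; origin at its centre, x along it. Starts near the tube's closed end, its centre 60 to 69 mm behind the tube's origin. It lets go at an angle whose tangent is about twice the bar's (17 to 37 degrees, different at each start)
- cradle: Fixed metal cradle, base 170 x 64 x 8 mm; origin: centre of its underside, x the way the tube's mouth points. Saddles 8 thick, floor 40 up, 36 between cheeks, which rise to 62 and flare: one at x = +60, two at -49.5 and -70.5 with a 13 wide slot at -60 for the collar. The seated tube's origin is 56 above this origin, axes parallel. Open under the tube from x = -45 to 55 down to the base
- catch_tray: Fixed shallow rectangular steel tray, 150 x 190 mm (x by y), 20 mm high, 3 mm walls and floor; origin at the centre of its underside. Keep the wrist clear of the tall cabinet at the back left (from 0.82 m ahead of the robot, left of y = +0.12 m) and of the canister and stand beyond y = +0.5 m
- slides_carton: Bystander: loose white carton lying flat, 28 x 79 x 22 mm; origin at the centre of its underside, y along its length
- oil_bottle: Bystander: small brown bottle, 31 mm diameter, 70 mm tall; origin at the centre of its underside
- dropper: Bystander: small white dropper bottle, 24 mm diameter, 66 mm tall; origin at the centre of its underside
- tube_rack: Bystander: empty white tube rack, 50 x 96 x 55 mm; origin at the centre of its underside
- clear_cup: Bystander: clear cup with straws, 67 mm diameter, 125 mm tall; origin at the centre of its underside

How it is judged:
On the way, in this order (a step that is already met when the one before it is completed fails the run):
1. the tube is lifted clear of the cradle (z of carrier_tube in the frame of cradle above 0.085 m), for 0.1 s.
2. the bar has passed the tube's mouth over the tray, the cartridge still in the closed half (x of bar in the frame of carrier_tube above 0.1 m and horizontal distance between bar and catch_tray below 0.1 m and x of cartridge in the frame of carrier_tube below -0.01 m), for 0.1 s.
At the end, for the whole second after the job is handed in: The bar lies flat and still in the catch tray; the cartridge's centre is 10 mm or more behind the tube's middle; the tube lies still in its cradle, slot up, mouth as at the start, within 6 mm of its place sideways and lengthwise, at most 3 mm high, within 0.06 rad of the cradle's axes (x of bar in the frame of catch_tray between -0.072 and 0.072 m and y of bar in the frame of catch_tray between -0.092 and 0.092 m and height (world z) of bar below 0.018 m and linear speed of each of bar, carrier_tube below 0.02 m/s and x of cartridge in the frame of carrier_tube between -0.08 and -0.01 m and horizontal distance between carrier_tube and cradle below 0.006 m and z of carrier_tube in the frame of cradle below 0.059 m and x of tube_mouth in the frame of cradle above 0.09 m and angle between the x axis of carrier_tube and the x axis of cradle, either way round below 0.06 rad and angle between carrier_tube's own z axis and vertical below 0.06 rad); the robot touches nothing.
It fails at once if the cartridge slides into the mouth half of the tube (its centre to within 10 mm of the tube's middle) (x of cartridge in the frame of carrier_tube above -0.01 m).
It fails at once if the bar is flung or dropped (moves faster than 1.2 m/s) (linear speed of bar above 1.2 m/s).
It fails at once if a bystander is pushed more than 30 mm or knocked over (distance of any of slides_carton, oil_bottle, dropper, tube_rack, clear_cup from where it was at the start of the episode above 0.03 m or angle between any of oil_bottle, dropper, clear_cup's own z axis and vertical above 0.5 rad).
It also fails if it takes over 69 s, if anything falls off the work surface, if the arm or the gripper's body presses on something with over 40 N, if the wrist force passes 120 N, or if a joint passes its speed limit or range.

## Working session

There is one attempt and no reset: what is moved stays moved. The work goes in short steps, Python scripts to look and compute and a shell command to move; the robot and the scene stay as the last step left them, time stands still between calls to the robot, and variables do not carry over. Pictures are saved under pics/ and viewed, and the job is handed in when it is done.

```bash
ls; mkdir -p pics
cat > h.py <<'E'
import numpy as np,cv2
from bench import r
from scipy.spatial.transform import Rotation as Ro
def save(n,f,crop=None,s=1):
    im=f["color"][:,:,::-1]
    if crop: x0,y0,x1,y1=crop; im=im[y0:y1,x0:x1]
    if s!=1: im=cv2.resize(im,None,fx=s,fy=s,interpolation=cv2.INTER_CUBIC)
    cv2.imwrite("pics/"+n,im)
def K(f): return np.array([[f["fx"],0,f["cx"]],[0,f["fy"],f["cy"]],[0,0,1.]]),np.array(f["dist_coeffs"],float)
def ext(f,o=None):
    if "hand_eye" in f and f["hand_eye"] is not None:
        H=np.array(f["hand_eye"]); T=np.eye(4);T[:3,:3]=Ro.from_rotvec(o["orientation"]).as_matrix();T[:3,3]=o["tcp_pos"]
        M=np.linalg.inv(T@H); return M[:3,:3],M[:3,3]
    return np.array(f["R"]),np.array(f["t"])
def ray(f,px,o=None):
    k,d=K(f);R,t=ext(f,o)
    p=cv2.undistortPoints(np.array(px,float).reshape(-1,1,2),k,d).reshape(-1,2)
    D=np.c_[p,np.ones(len(p))]@R
    return -R.T@t,D
def onz(f,px,z,o=None):
    C,D=ray(f,px,o); return C+D*((z-C[2])/D[:,2])[:,None]
def proj(f,X,o=None):
    k,d=K(f);R,t=ext(f,o)
    return cv2.projectPoints(np.array(X,float).reshape(-1,3),cv2.Rodrigues(R)[0],t,k,d)[0].reshape(-1,2)
E
python3 - <<'E'
from h import *
import pickle
o=r.get_obs()
for k,v in o.items(): print(k,np.round(v,4))
print(Ro.from_rotvec(o["orientation"]).as_matrix().round(4))
F={}
for n in("scene","top","wrist"):
    f=r.grab_frame(n);F[n]=f;save("a_%s.png"%n,f)
    print(n,f["fx"],-np.array(f["R"]).T@f["t"] if "R" in f else f["hand_eye"])
pickle.dump((o,F),open("a.pkl","wb"))
E
```

```text
pics
clock 0.0
joints [ 1.1179  0.4778  0.0223  1.5564 -0.0115  1.1093 -0.0831]
qvel [ 0.0001  0.0001 -0.0001  0.0016  0.0008 -0.0006  0.0014]
tau [-5.00000e-04 -5.96468e+01  1.60770e+00 -2.81203e+01  1.24000e-02
  9.50000e-03 -0.00000e+00]
tcp_pos [ 0.228  -0.6347  0.2303]
orientation [-2.5689e+00  1.8068e+00  2.5000e-03]
contact_force [0.1746 0.6223 0.5822]
moment [-0.027  -0.0077  0.0248]
grip_width 0.0855
[[ 3.381e-01 -9.411e-01 -7.000e-04]
 [-9.411e-01 -3.381e-01  1.700e-03]
 [-1.800e-03  1.000e-04 -1.000e+00]]
scene 408.331732136558 [0.1742428  0.72575475 0.87904899]
top 450.8274606498534 [0.39944134 0.12595017 1.10701732]
wrist 281.28979211899696 [[ 9.99998661e-01  7.92250689e-04 -1.43196203e-03 -1.02147269e-03]
 [-2.98401904e-04  9.48611040e-01  3.16444317e-01 -8.08219809e-02]
 [ 1.60907822e-03 -3.16443466e-01  9.48610006e-01 -1.42946719e-01]
 [ 0.00000000e+00  0.00000000e+00  0.00000000e+00  1.00000000e+00]]
```

View pics/a_scene.png

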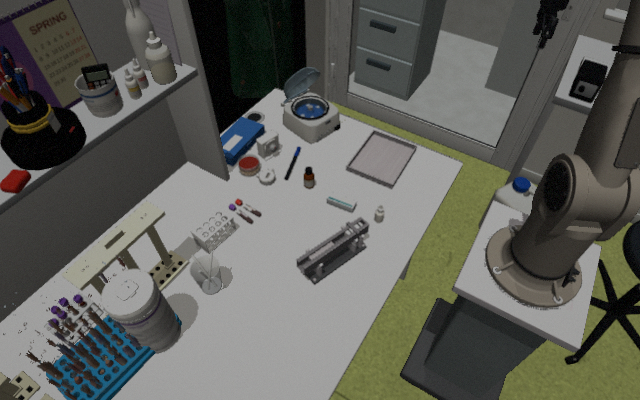

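View pics/a_top.png

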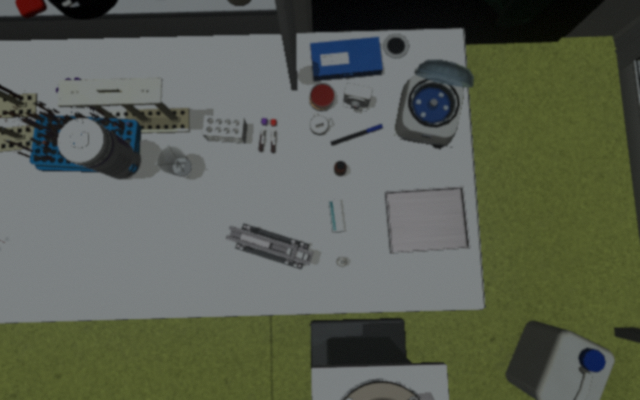

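View pics/a_wrist.png

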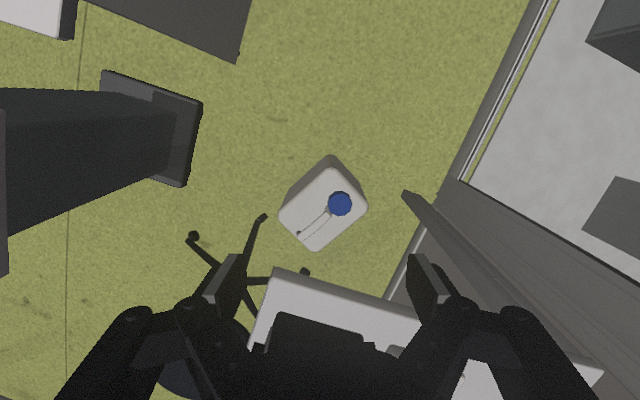

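Run:
```python
from h import *
import pickle
o,F=pickle.load(open("a.pkl","rb"))
save("a_top_c.png",F["top"],(210,205,360,285),5)
save("a_sc_c.png",F["scene"],(280,190,400,290),6)
f=F["top"]
print(onz(f,[(230,236),(316,258)],.072).round(3))
print("tray",onz(f,[(386,192),(464,187),(469,248),(391,253)],.02).round(3))
print(onz(f,[(340,168)],.07).round(3),onz(f,[(343,262)],.066).round(3),onz(f,[(337,216)],.022).round(3),onz(f,[(180,163)],.1).round(3))
```

```text
[[0.46  0.336 0.072]
 [0.404 0.14  0.072]]
tray [[ 0.559 -0.034  0.02 ]
 [ 0.566 -0.224  0.02 ]
 [ 0.419 -0.225  0.02 ]
 [ 0.412 -0.038  0.02 ]]
[[0.612 0.079 0.07 ]] [[0.394 0.079 0.066]] [[0.504 0.088 0.022]] [[0.627 0.444 0.1  ]]
```

View pics/a_top_c.png

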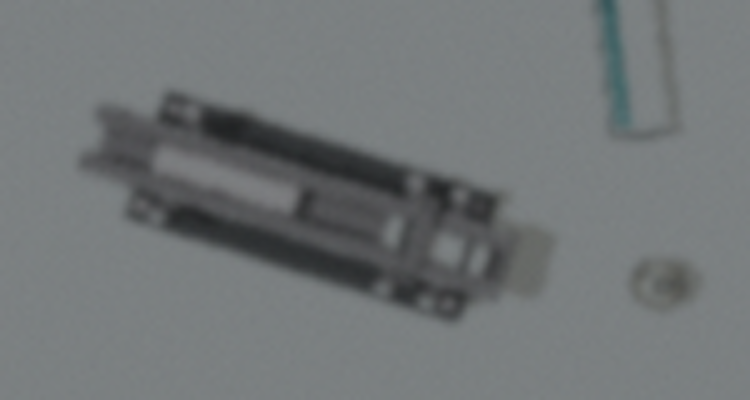

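View pics/a_sc_c.png

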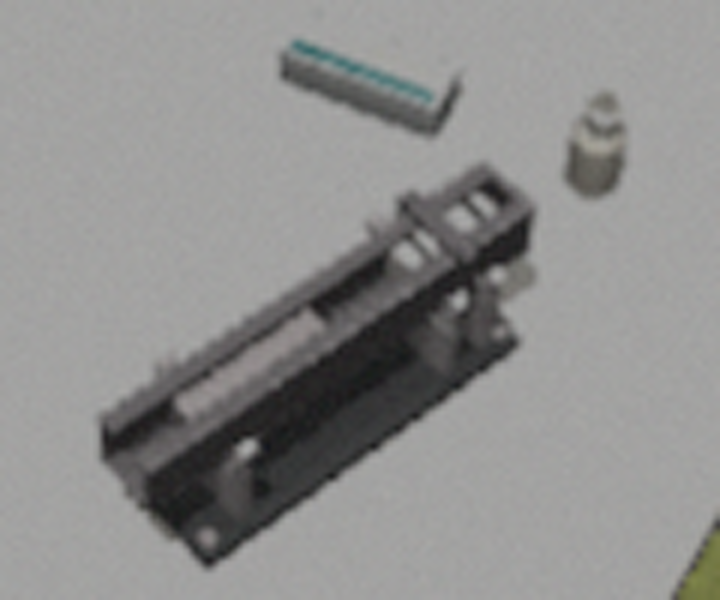

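The top view shows the cradle at pixels (230–316, 236–258), with the mouth at the left end pointing to +y, and the tray at (386–469, 187–253). The bar is the light strip in the slot.

Rows can't tilt the tool directly. I'll try to get a fixed tool tilt along the tube by working at the edge of the arm's reach. Turning about that tilted tool axis then dips the mouth smoothly.

```bash
cat >> h.py <<'E'
def st():
    o=r.get_obs();R=Ro.from_rotvec(o["orientation"]).as_matrix()
    z=R[:,2];tilt=np.degrees(np.arccos(-z[2]));td=np.degrees(np.arctan2(z[1],z[0]))
    hx=np.degrees(np.arctan2(R[1,0],R[0,0]))
    print("t%.2f"%o["clock"],"tcp",np.round(o["tcp_pos"],4),"tilt %.2f dir %.0f jawhead %.1f"%(tilt,td,hx),"q",np.round(o["joints"],2),"F",np.round(o["contact_force"],1),"w %.4f"%o["grip_width"])
    return o,R
def goto(P,n=1,pr=True):
    o,R=st(); d=R.T@(np.array(P)-o["tcp_pos"])*100
    print("shift cm",d.round(2),"per row",(d/n).round(2)); return d
E
python3 - <<'E'
from h import *
goto([.45,-.4,.3],8);goto([.45,.2,.3]);
import pickle
o,F=pickle.load(open("a.pkl","rb"));f=F["top"]
print("centrifuge",onz(f,[(398,138),(440,147),(455,143),(440,60)],.06).round(3))
E
```

```text
t0.15 tcp [ 0.228  -0.6349  0.2306] tilt 0.08 dir 114 jawhead -70.2 q [ 1.12  0.48  0.02  1.56 -0.01  1.11 -0.08] F [-0.7  0.6 -0.2] w 0.0853
shift cm [-14.61 -28.83  -6.93] per row [-1.83 -3.6  -0.87]
t0.15 tcp [ 0.228  -0.6349  0.2306] tilt 0.08 dir 114 jawhead -70.2 q [ 1.12  0.48  0.02  1.56 -0.01  1.11 -0.08] F [-0.7  0.6 -0.2] w 0.0853
shift cm [-71.08 -49.11  -6.85] per row [-71.08 -49.11  -6.85]
centrifuge [[ 0.683 -0.062  0.06 ]
 [ 0.658 -0.161  0.06 ]
 [ 0.667 -0.197  0.06 ]
 [ 0.875 -0.175  0.06 ]]
```

```bash
python3 -m pendant '-1.8 -3.6 -.9 0;-1.8 -3.6 -.9 0;-1.8 -3.6 -.9 0;-1.8 -3.6 -.9 0;-1.8 -3.6 -.9 0;-1.8 -3.6 -.9 0;-1.8 -3.6 -.9 0;-1.8 -3.6 -.9 0' ; python3 -m pendant '-3.5 -1.6 0 0;-3.5 -1.6 0 0;-3.5 -1.6 0 0;-3.5 -1.6 0 0;-3.5 -1.6 0 0;-3.5 -1.6 0 0;-3.5 -1.6 0 0;-3.5 -1.6 0 0'; python3 -c "
from h import *
goto([.45,.2,.3],8);goto([.15,.46,.3],8)"
```

```text
clock: 0.82
tcp_pos: [0.4445, -0.4046, 0.2974]
orientation: [2.546, -1.834, -0.02]
contact_force: [-0.1, -0.5, 1.1]
grip_width: 0.0854
clock: 1.48
tcp_pos: [0.4814, -0.0833, 0.2988]
orientation: [2.55, -1.829, -0.012]
contact_force: [1.2, -0.4, -0.4]
grip_width: 0.0849
t1.48 tcp [ 0.4814 -0.0833  0.2988] tilt 0.47 dir 167 jawhead -71.3 q [ 0.32  0.13 -0.3   1.88  0.04  1.15 -1.24] F [ 1.2 -0.4 -0.4] w 0.0849
shift cm [-27.84  -6.1   -0.05] per row [-3.48 -0.76 -0.01]
t1.48 tcp [ 0.4814 -0.0833  0.2988] tilt 0.47 dir 167 jawhead -71.3 q [ 0.32  0.13 -0.3   1.88  0.04  1.15 -1.24] F [ 1.2 -0.4 -0.4] w 0.0849
shift cm [-62.09  13.98   0.24] per row [-7.76  1.75  0.03]
```

```bash
python3 -m pendant '-3.5 -.8 0 0;-3.5 -.8 0 0;-3.5 -.8 0 0;-3.5 -.8 0 0;-3.5 -.8 0 0;-3.5 -.8 0 0;-3.5 -.8 0 0;-3.5 -.8 0 0' ; python3 -c "
from h import *
goto([.15,.46,.3],9)"
```

```text
clock: 2.15
tcp_pos: [0.4477, 0.2167, 0.2994]
orientation: [2.55, -1.828, -0.009]
contact_force: [1.2, -0.0, -0.9]
grip_width: 0.0855
t2.15 tcp [0.4477 0.2167 0.2994] tilt 0.38 dir 175 jawhead -71.3 q [-0.07  0.17 -0.56  1.85  0.09  1.16 -1.91] F [ 1.2 -0.  -0.9] w 0.0855
shift cm [-32.59  20.38   0.15] per row [-3.62  2.26  0.02]
```

```bash
python3 -m pendant '0 0 0 -7;0 0 0 -7;0 0 0 -7;0 0 0 -7;0 0 0 -7;0 0 0 -7;0 0 0 -7;0 0 0 -7' ; python3 -c "
from h import *
import pickle
o,R=st();f=r.grab_frame('wrist');save('b_wrist.png',f);pickle.dump((o,f),open('b.pkl','wb'))
goto([.15,.46,.3],9)"
```

```text
clock: 2.82
tcp_pos: [0.4419, 0.2291, 0.2983]
orientation: [-3.116, 0.377, 0.016]
contact_force: [-0.5, 0.6, -0.1]
grip_width: 0.0854
t2.82 tcp [0.4419 0.2291 0.2983] tilt 0.62 dir 158 jawhead -13.8 q [ 0.01  0.19 -0.68  1.84  0.12  1.16 -0.95] F [-0.5  0.6 -0.1] w 0.0854
t2.87 tcp [0.4419 0.229  0.2982] tilt 0.62 dir 159 jawhead -13.4 q [ 0.01  0.19 -0.68  1.84  0.12  1.16 -0.95] F [-0.6 -0.7 -1.1] w 0.0853
shift cm [-33.73 -15.73   0.21] per row [-3.75 -1.75  0.02]
```

View pics/b_wrist.png

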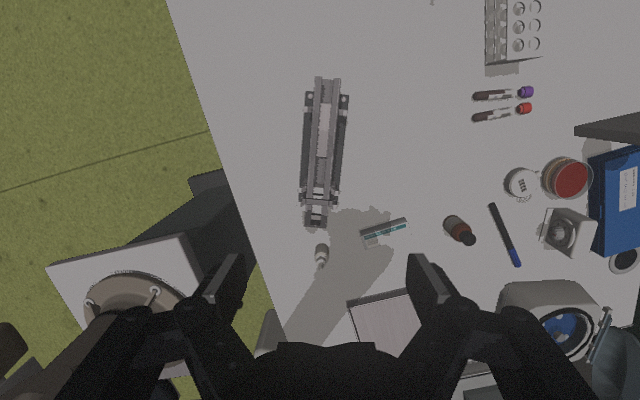

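```bash
python3 -m pendant '-3.75 -1.75 0 0;-3.75 -1.75 0 0;-3.75 -1.75 0 0;-3.75 -1.75 0 0;-3.75 -1.75 0 0;-3.75 -1.75 0 0;-3.75 -1.75 0 0' ; python3 -c "
from h import *
import pickle
st()
o,f=pickle.load(open('b.pkl','rb'))
save('b_c.png',f,(280,65,370,240),3.4)"
```

```text
clock: 3.45
tcp_pos: [0.2204, 0.4083, 0.2996]
orientation: [-3.111, 0.434, 0.013]
contact_force: [1.1, 0.8, 0.2]
grip_width: 0.0854
t3.45 tcp [0.2204 0.4083 0.2996] tilt 0.47 dir 167 jawhead -15.9 q [-0.37  0.15 -0.9   1.9   0.12  1.15 -1.59] F [1.1 0.8 0.2] w 0.0854
```

View pics/b_c.png

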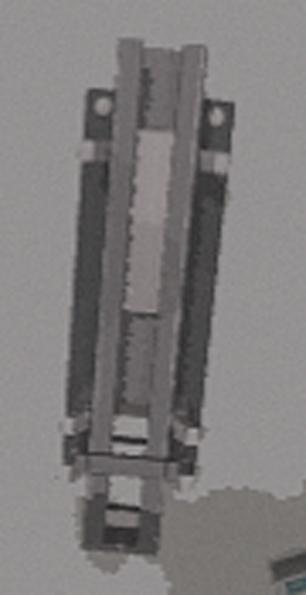

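```bash
python3 -c "
from h import *
import pickle
o,f=pickle.load(open('b.pkl','rb'))
c=lambda a:[(x/3.4+280,y/3.4+65) for x,y in a]
m=onz(f,c([(119,39),(206,45)]),.072,o);e=onz(f,c([(83,549),(159,552)]),.072,o);k=onz(f,c([(78,463),(183,463)]),.077,o)
print(m,e,k);M=m.mean(0);E_=e.mean(0);print(np.linalg.norm(M-E_),(M+E_)/2,np.degrees(np.arctan2(*(M-E_)[[1,0]])), M+(k.mean(0)-M)*100/160)
o,F=pickle.load(open('a.pkl','rb'));f=F['top']
c=lambda a:[(x/5+210,y/5+205) for x,y in a]
m=onz(f,c([(97,107),(80,162)]),.072);e=onz(f,c([(515,232),(497,298)]),.072);b=onz(f,c([(165,95),(128,215),(500,200),(460,318)]),.008)
print(m.mean(0),e.mean(0),(m.mean(0)+e.mean(0))/2,b.mean(0),b)
st()
goto([.12,.40,.3])
"
```

```text
[[0.45334013 0.34732445 0.072     ]
 [0.48317692 0.33790994 0.072     ]] [[0.38911003 0.15843886 0.072     ]
 [0.41988931 0.14966243 0.072     ]] [[0.39798994 0.19732156 0.077     ]
 [0.43907124 0.18742614 0.077     ]]
0.19905410387951344 [0.4363791  0.24833392 0.072     ] 71.31837679980134 [0.43717857 0.2487151  0.075125  ]
[0.46913683 0.34127075 0.072     ] [0.40463283 0.15119066 0.072     ] [0.43688483 0.24623071 0.072     ] [0.43551248 0.24576632 0.008     ] [[0.49166931 0.31727408 0.008     ]
 [0.43391036 0.33536295 0.008     ]
 [0.43621337 0.15491766 0.008     ]
 [0.38025686 0.1755106  0.008     ]]
t3.45 tcp [0.2204 0.4083 0.2996] tilt 0.47 dir 167 jawhead -15.9 q [-0.37  0.15 -0.9   1.9   0.12  1.15 -1.59] F [1.1 0.8 0.2] w 0.0854
t3.45 tcp [0.2204 0.4083 0.2996] tilt 0.47 dir 167 jawhead -15.9 q [-0.37  0.15 -0.9   1.9   0.12  1.15 -1.59] F [1.1 0.8 0.2] w 0.0854
shift cm [-9.43  3.55  0.04] per row [-9.43  3.55  0.04]
```

```bash
python3 -m pendant '-3.8 -.5 0 0;-3.8 -.5 0 0;0 3 0 0;0 3 0 0' ; python3 -c "
from h import *
st()"
```

```text
clock: 3.78
tcp_pos: [0.1188, 0.3908, 0.3001]
orientation: [-3.107, 0.423, 0.031]
contact_force: [0.5, -1.5, 1.1]
grip_width: 0.0855
t3.78 tcp [0.1188 0.3908 0.3001] tilt 1.18 dir 156 jawhead -15.5 q [-0.41  0.01 -0.97  2.01 -0.02  1.13 -1.65] F [ 0.5 -1.5  1.1] w 0.0855
```

```bash
python3 -m pendant '0 3 0 0;0 3 0 0;0 3 0 0;0 3 0 0' ; python3 -c "
from h import *
st()"
```

```text
clock: 4.12
tcp_pos: [0.0811, 0.2719, 0.2981]
orientation: [-3.107, 0.429, 0.042]
contact_force: [0.6, -33.8, 40.3]
grip_width: 0.0853
t4.12 tcp [0.0811 0.2719 0.2981] tilt 1.56 dir 163 jawhead -15.7 q [-0.4  -0.34 -0.78  2.22 -0.28  1.18 -1.32] F [  0.6 -33.8  40.3] w 0.0853
```

```bash
python3 -m pendant '0 -1.5 0 0;0 0 0 0' ; python3 -c "
from h import *
st();f=r.grab_frame('scene');save('c_sc.png',f)"
```

```text
clock: 4.28
tcp_pos: [0.0848, 0.2802, 0.2949]
orientation: [3.106, -0.447, -0.047]
contact_force: [0.3, 0.6, 0.8]
grip_width: 0.0854
t4.28 tcp [0.0848 0.2802 0.2949] tilt 1.75 dir 179 jawhead -16.4 q [-0.4  -0.3  -0.8   2.21 -0.27  1.17 -1.36] F [0.3 0.6 0.8] w 0.0854
```

View pics/c_sc.png

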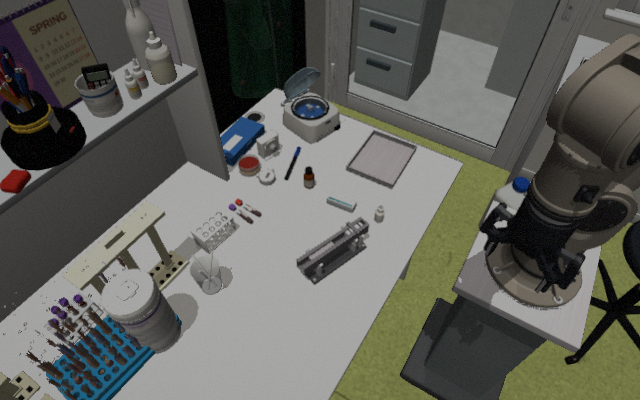

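```bash
python3 -m pendant '0 -2.5 -3 0;0 -2.5 -3 0;0 -2.5 -3 0;0 -2 -3 0;0 -2 -3 0;0 -2 -3 0;0 -1 -3.5 0;0 -1 -3.5 0' ; python3 -c "
from h import *
st()"
```

```text
clock: 5.0
tcp_pos: [0.1352, 0.4247, 0.5409]
orientation: [3.076, -0.466, -0.046]
contact_force: [-0.7, 1.4, 0.7]
grip_width: 0.0855
t5.00 tcp [0.1352 0.4247 0.5409] tilt 2.41 dir -143 jawhead -17.3 q [-0.41  0.02 -0.97  1.47 -0.01  1.69 -1.68] F [-0.7  1.4  0.7] w 0.0855
```

```bash
python3 -m pendant '0 0 -3 0;0 0 -3 0;0 0 -3 0;0 0 -3 0;0 0 -3 0' ; python3 -c "
from h import *
st()"
```

```text
clock: 5.42
tcp_pos: [0.139, 0.4308, 0.6431]
orientation: [3.08, -0.474, -0.041]
contact_force: [-0.2, -1.1, -1.0]
grip_width: 0.0854
t5.42 tcp [0.139  0.4308 0.6431] tilt 2.07 dir -146 jawhead -17.5 q [-0.74  0.06 -0.68  1.22  0.01  1.9  -1.72] F [-0.2 -1.1 -1. ] w 0.0854
```

```bash
python3 -m pendant '0 0 -3 0;0 0 -3 0;0 0 -3 0' ; python3 -c "
from h import *
st()"
```

```text
clock: 5.67
tcp_pos: [0.1388, 0.4323, 0.6565]
orientation: [3.097, -0.48, -0.031]
contact_force: [-0.1, 0.2, -0.2]
grip_width: 0.0855
t5.67 tcp [0.1388 0.4323 0.6565] tilt 1.21 dir -168 jawhead -17.6 q [-1.16  0.02 -0.23  1.21 -0.01  1.91 -1.7 ] F [-0.1  0.2 -0.2] w 0.0855
```

```bash
python3 -m pendant '0 0 -4 0;0 0 -4 0;0 0 -4 0;0 0 -4 0' ; python3 -c "
from h import *
st()"
```

```text
clock: 6.0
tcp_pos: [0.1347, 0.4311, 0.7099]
orientation: [-3.0, 0.457, 0.026]
contact_force: [0.4, -0.4, 0.7]
grip_width: 0.0853
t6.00 tcp [0.1347 0.4311 0.7099] tilt 6.21 dir 90 jawhead -17.2 q [-1.2  -0.01 -0.19  1.13 -0.02  1.92 -1.7 ] F [ 0.4 -0.4  0.7] w 0.0853
```

```bash
python3 -m pendant '3 1 -2.5 0;3 1 -2.5 0;3 1 -2.5 0;2 1 -3 0' ; python3 -c "
from h import *
st()"
```

```text
clock: 6.33
tcp_pos: [0.2031, 0.3691, 0.7379]
orientation: [-2.934, 0.434, 0.011]
contact_force: [0.7, -0.8, 0.0]
grip_width: 0.0853
t6.33 tcp [0.2031 0.3691 0.7379] tilt 10.09 dir 84 jawhead -16.7 q [-0.65 -0.06 -0.46  1.12 -0.09  1.92 -1.44] F [ 0.7 -0.8  0. ] w 0.0853
```

```bash
python3 -m pendant '2.5 3 0 0;2.5 3 0 0;2.5 3 0 0;2.5 3 0 0' ; python3 -c "
from h import *
st()"
```

```text
clock: 6.67
tcp_pos: [0.2642, 0.2232, 0.7159]
orientation: [-2.927, 0.432, 0.008]
contact_force: [0.8, 1.0, 0.3]
grip_width: 0.0852
t6.67 tcp [0.2642 0.2232 0.7159] tilt 10.50 dir 83 jawhead -16.6 q [-0.56 -0.21 -0.14  1.3  -0.16  1.91 -1.06] F [0.8 1.  0.3] w 0.0852
```

Now at azimuth 40°; push up there for the remaining component.

```bash
python3 -m pendant '3 .5 -2.5 0;2.5 .5 -3 0;2 0 -3 0' ; python3 -c "
from h import *
st()"
```

```text
clock: 6.92
tcp_pos: [0.3266, 0.1817, 0.7417]
orientation: [-2.873, 0.46, -0.056]
contact_force: [0.3, 0.7, 0.1]
grip_width: 0.0853
t6.92 tcp [0.3266 0.1817 0.7417] tilt 13.45 dir 72 jawhead -18.2 q [-0.75 -0.19  0.14  1.22 -0.12  1.92 -0.97] F [0.3 0.7 0.1] w 0.0853
```

```bash
cat >> h.py <<'E'
TO=np.array([.4365,.2475,.056])
E
python3 -c "
from h import *
o,R=st(); goto(TO+.019*R[:,2]+[0,0,.1],13)"
```

```text
t6.92 tcp [0.3266 0.1817 0.7417] tilt 13.45 dir 72 jawhead -18.2 q [-0.75 -0.19  0.14  1.22 -0.12  1.92 -0.97] F [0.3 0.7 0.1] w 0.0853
t6.92 tcp [0.3266 0.1817 0.7417] tilt 13.45 dir 72 jawhead -18.2 q [-0.75 -0.19  0.14  1.22 -0.12  1.92 -0.97] F [0.3 0.7 0.1] w 0.0853
shift cm [ 8.33  4.2  61.12] per row [0.64 0.32 4.7 ]
```

```bash
python3 -m pendant '.6 .3 4 0;.6 .3 4 0;.6 .3 4 0;.6 .3 4 0;.6 .3 4 0;.6 .3 4 0;.6 .3 4 0;.6 .3 4 0'; python3 -c "
from h import *
o,R=st(); goto(TO+.019*R[:,2]+[0,0,.12],8)"
```

```text
clock: 7.58
tcp_pos: [0.3986, 0.2152, 0.4316]
orientation: [-2.84, 0.477, -0.091]
contact_force: [0.7, 1.1, -0.1]
grip_width: 0.0854
t7.58 tcp [0.3986 0.2152 0.4316] tilt 15.34 dir 67 jawhead -19.2 q [-0.72 -0.17  0.17  1.89 -0.13  1.2  -0.85] F [ 0.7  1.1 -0.1] w 0.0854
t7.58 tcp [0.3986 0.2152 0.4316] tilt 15.34 dir 67 jawhead -19.2 q [-0.72 -0.17  0.17  1.89 -0.13  1.2  -0.85] F [ 0.7  1.1 -0.1] w 0.0854
shift cm [ 2.04  2.62 27.73] per row [0.26 0.33 3.47]
```

```bash
python3 -m pendant '.3 .3 4 0;.3 .3 4 0;.3 .3 4 0;.3 .3 4 0;.3 .3 4 0;.3 .3 4 0'; python3 -c "
from h import *
o,R=st(); goto(TO+.019*R[:,2]+[0,0,.08],8)
import pickle
f=r.grab_frame('wrist');save('d_w.png',f);pickle.dump((o,f),open('d.pkl','wb'))"
```

```text
clock: 8.08
tcp_pos: [0.4359, 0.2518, 0.1889]
orientation: [-2.831, 0.488, -0.098]
contact_force: [0.2, 1.4, 0.0]
grip_width: 0.0851
t8.08 tcp [0.4359 0.2518 0.1889] tilt 15.77 dir 66 jawhead -19.7 q [-0.72  0.15  0.19  2.17 -0.32  0.62 -0.63] F [0.2 1.4 0. ] w 0.0851
t8.08 tcp [0.4359 0.2518 0.1889] tilt 15.77 dir 66 jawhead -19.7 q [-0.72  0.15  0.19  2.17 -0.32  0.62 -0.63] F [0.2 1.4 0. ] w 0.0851
shift cm [0.09 1.81 6.89] per row [0.01 0.23 0.86]
```

View pics/d_w.png

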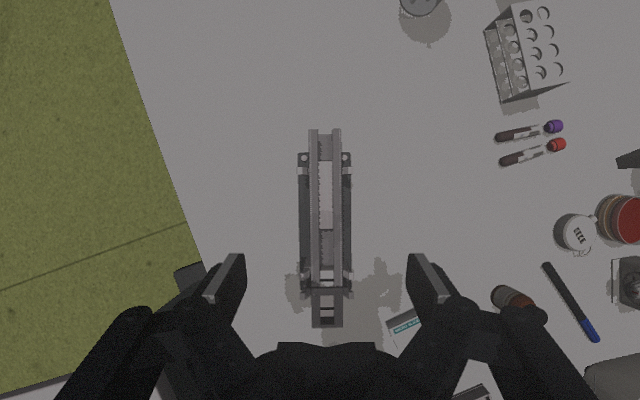

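```bash
python3 -c "
from h import *
import pickle
o,f=pickle.load(open('d.pkl','rb'))
m=onz(f,[(308.5,129),(340.5,129)],.072,o);e=onz(f,[(311.5,327),(342,327)],.072,o)
M=m.mean(0);E_=e.mean(0);print(m,e,np.linalg.norm(M-E_),(M+E_)/2,np.degrees(np.arctan2(*(M-E_)[[1,0]])))
o,R=st(); goto(TO+.019*R[:,2],8);print(R.T@np.array([np.cos(1.2444),np.sin(1.2444),0]))"
```

```text
[[0.45348361 0.34759591 0.072     ]
 [0.48293662 0.33717448 0.072     ]] [[0.38873087 0.15997117 0.072     ]
 [0.41782476 0.14919005 0.072     ]] 0.19871277052051847 [0.43574396 0.2484829  0.072     ] 70.92748336942044
t8.13 tcp [0.4325 0.2507 0.1807] tilt 15.14 dir 67 jawhead -19.6 q [-0.72  0.16  0.19  2.18 -0.32  0.62 -0.63] F [-1.1 -1.1 -4.8] w 0.0857
t8.13 tcp [0.4325 0.2507 0.1807] tilt 15.14 dir 67 jawhead -19.6 q [-0.72  0.16  0.19  2.18 -0.32  0.62 -0.63] F [-1.1 -1.1 -4.8] w 0.0857
shift cm [ 0.3   3.41 13.9 ] per row [0.04 0.43 1.74]
[-0.01594962 -0.96532455  0.26056499]
```

```bash
python3 -m pendant '.1 1.2 2 0;.1 1 2.3 0;.1 .8 2.3 0;0 .3 2 0;0 0 2 0'; python3 -c "
from h import *
o,R=st(); goto(TO+.019*R[:,2],8)"
```

```text
clock: 8.55
tcp_pos: [0.4365, 0.2469, 0.0694]
orientation: [-2.838, 0.493, -0.085]
contact_force: [-0.4, -0.4, 0.8]
grip_width: 0.0855
t8.55 tcp [0.4365 0.2469 0.0694] tilt 15.27 dir 67 jawhead -19.8 q [-0.6   0.37  0.07  2.25 -0.55  0.36 -0.38] F [-0.4 -0.4  0.8] w 0.0855
t8.55 tcp [0.4365 0.2469 0.0694] tilt 15.27 dir 67 jawhead -19.8 q [-0.6   0.37  0.07  2.25 -0.55  0.36 -0.38] F [-0.4 -0.4  0.8] w 0.0855
shift cm [-0.04  0.3   3.21] per row [-0.01  0.04  0.4 ]
```

```bash
python3 -m pendant '0 .1 1.2 -.5;0 .1 1 0;0 .1 1 0;0 0 0 0'; python3 -c "
from h import *
o,R=st(); goto(TO+.019*R[:,2],8)"
```

```text
clock: 8.88
tcp_pos: [0.4394, 0.2545, 0.0368]
orientation: [-2.837, 0.483, -0.082]
contact_force: [0.2, -0.4, -0.5]
grip_width: 0.0855
t8.88 tcp [0.4394 0.2545 0.0368] tilt 15.39 dir 68 jawhead -19.4 q [-0.55  0.44  0.    2.25 -0.6   0.29 -0.31] F [ 0.2 -0.4 -0.5] w 0.0855
t8.88 tcp [0.4394 0.2545 0.0368] tilt 15.39 dir 68 jawhead -19.4 q [-0.55  0.44  0.    2.25 -0.6   0.29 -0.31] F [ 0.2 -0.4 -0.5] w 0.0855
shift cm [-0.02  0.22 -0.15] per row [-0.    0.03 -0.02]
```

```bash
python3 -m pendant '0 0 0 0;0 0 0 0;0 0 0 0;0 0 0 0;0 0 0 0;0 0 0 0' 255 60; python3 -c "
from h import *
o,R=st()"
```

```text
clock: 9.38
tcp_pos: [0.4409, 0.2554, 0.0404]
orientation: [-2.833, 0.484, -0.086]
contact_force: [0.2, 0.6, -4.1]
grip_width: 0.0308
t9.38 tcp [0.4409 0.2554 0.0404] tilt 15.62 dir 68 jawhead -19.5 q [-0.55  0.44  0.    2.24 -0.6   0.29 -0.32] F [ 0.2  0.6 -4.1] w 0.0308
```

```bash
python3 -c "
from h import *
import pickle
o,R=st();pickle.dump((np.array(o['tcp_pos']),R),open('grasp.pkl','wb'))
print(R.T@[0,0,1])"
```

```text
t9.38 tcp [0.4409 0.2554 0.0404] tilt 15.62 dir 68 jawhead -19.5 q [-0.55  0.44  0.    2.24 -0.6   0.29 -0.32] F [ 0.2  0.6 -4.1] w 0.0308
[ 0.0135616  -0.26898453 -0.96304902]
```

```bash
python3 -m pendant '0 -.15 -.5 0;0 -.27 -.96 0;0 -.27 -.96 0;0 -.27 -.96 0;0 -.27 -.96 0;0 -.2 -.7 0;0 0 0 0'; python3 -c "
from h import *
import pickle
o,R=st();f=r.grab_frame('wrist');save('e_w.png',f);f=r.grab_frame('scene');save('e_s.png',f,(280,150,400,290),5)"
```

```text
clock: 9.97
tcp_pos: [0.4378, 0.2543, 0.097]
orientation: [-2.836, 0.485, -0.08]
contact_force: [0.5, -0.6, -3.7]
grip_width: 0.0315
t9.97 tcp [0.4378 0.2543 0.097 ] tilt 15.40 dir 68 jawhead -19.5 q [-0.65  0.32  0.13  2.23 -0.5   0.43 -0.44] F [ 0.5 -0.6 -3.7] w 0.0315
```

View pics/e_w.png

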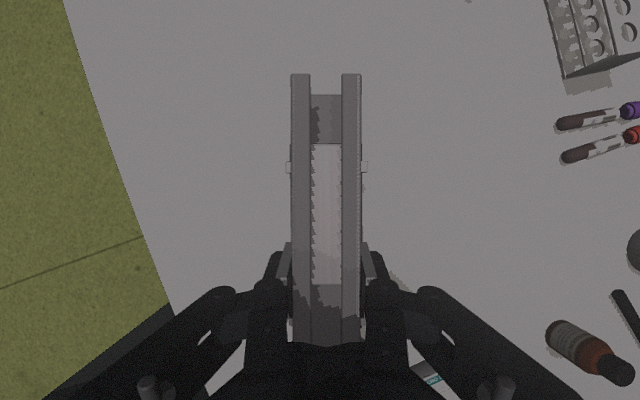

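View pics/e_s.png

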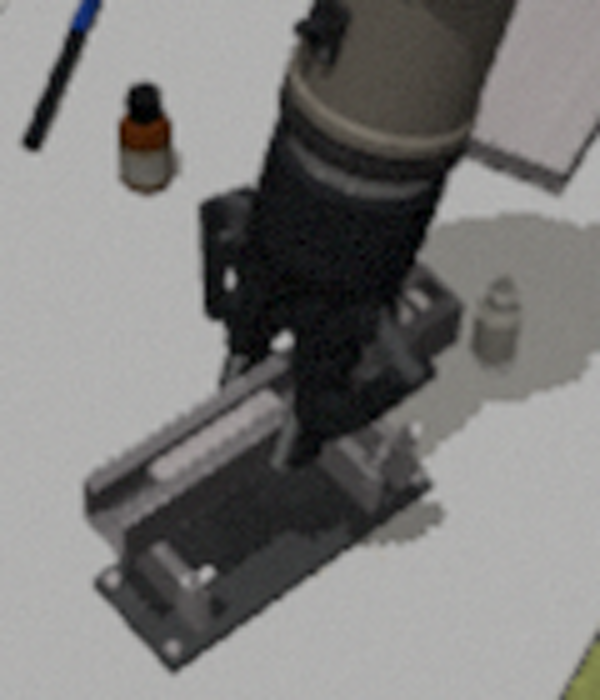

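```bash
cat >> h.py <<'E'
import pickle as _p
def tube(o,R):
    pg,Rg=_p.load(open('grasp.pkl','rb'))
    h=np.radians(71.1);u=np.array([np.cos(h),np.sin(h),0]);
    ut=Rg.T@u; ot=Rg.T@(np.array([.4360,.2480,.057])-pg); zt=Rg.T@np.array([0,0,1.])
    U=R@ut;O=R@ot+o["tcp_pos"];Z=R@zt
    print("tube O",O.round(3),"mouth",(O+.1*U).round(3),"dip %.2f head %.1f roll %.1f"%(-np.degrees(np.arcsin(U[2])),np.degrees(np.arctan2(U[1],U[0])),np.degrees(np.arcsin(np.cross(Z,U)[2]))), "up",(R.T@[0,0,1]).round(3))
    return O,U,ot,ut
def mv(D,n):
    o,R=st();tube(o,R);d=R.T@np.array(D)*100;print("shift",d.round(2),"per",(d/n).round(2))
E
python3 -c "
from h import *
mv([.02,-.02,.07],8)"
```

```text
t10.07 tcp [0.4373 0.2541 0.0957] tilt 15.34 dir 69 jawhead -19.5 q [-0.65  0.32  0.12  2.23 -0.5   0.43 -0.43] F [-0.2  0.9 -3.5] w 0.0314
tube O [0.432 0.247 0.112] mouth [0.465 0.341 0.112] dip 0.28 head 71.1 roll 0.3 up [ 0.009 -0.264 -0.964]
shift [ 2.62 -0.67 -7.05] per [ 0.33 -0.08 -0.88]
```

```bash
python3 -m pendant '.2 -.1 -.6 0;.4 -.1 -1 0;.4 -.1 -1.2 0;.4 -.1 -1.2 0;.4 -.1 -1.2 0;.4 -.1 -1.2 0;.3 0 -.8 0;0 0 0 0'; python3 -c "
from h import *
mv([.11,-.42,0],26)"
```

```text
clock: 10.73
tcp_pos: [0.4535, 0.2295, 0.1667]
orientation: [-2.846, 0.489, -0.066]
contact_force: [0.6, -0.6, -3.7]
grip_width: 0.0313
t10.73 tcp [0.4535 0.2295 0.1667] tilt 14.76 dir 70 jawhead -19.5 q [-0.67  0.21  0.21  2.16 -0.38  0.63 -0.51] F [ 0.6 -0.6 -3.7] w 0.0313
tube O [0.449 0.222 0.183] mouth [0.481 0.317 0.182] dip 0.84 head 71.1 roll 0.7 up [ 0.002 -0.255 -0.967]
shift [24.39 34.75 -9.11] per [ 0.94  1.34 -0.35]
```

```bash
python3 -m pendant '.4 .6 -.15 0;.8 1.1 -.3 0;1.2 1.7 -.4 0;1.3 1.9 -.5 0;1.3 1.9 -.5 0;1.3 1.9 -.5 0;1.3 1.9 -.5 0;1.3 1.9 -.5 0'; python3 -c "
from h import *
mv([.56-.449,-.21-.222,0],26)"
```

```text
clock: 11.4
tcp_pos: [0.4891, 0.0715, 0.1604]
orientation: [-2.851, 0.47, -0.051]
contact_force: [-0.4, 0.1, -3.7]
grip_width: 0.0316
t11.40 tcp [0.4891 0.0715 0.1604] tilt 14.55 dir 73 jawhead -18.7 q [-0.37  0.24  0.29  2.14 -0.46  0.73 -0.08] F [-0.4  0.1 -3.7] w 0.0316
tube O [0.485 0.064 0.177] mouth [0.516 0.159 0.175] dip 1.05 head 71.9 roll 1.2 up [-0.006 -0.251 -0.968]
shift [24.36 36.13 -9.53] per [ 0.94  1.39 -0.37]
```

```bash
python3 -m pendant '1.5 2 -.5 0;1.5 2 -.5 0;1.5 2 -.5 0;1.5 2 -.5 0;1.5 2 -.5 0;1.5 2 -.5 0;1.5 2 -.5 0;1.4 1.9 -.5 0'; python3 -m pendant '1.3 1.8 -.4 0;1 1.2 -.3 0;.5 .7 -.2 0;0 0 0 0'; python3 -c "
from h import *
mv([.0,.1,-.1],26)"
```

```text
clock: 12.07
tcp_pos: [0.5449, -0.1342, 0.1496]
orientation: [-2.853, 0.471, -0.034]
contact_force: [-0.2, 0.3, -3.1]
grip_width: 0.0313
clock: 12.4
tcp_pos: [0.5576, -0.1895, 0.1438]
orientation: [-2.855, 0.484, -0.03]
contact_force: [0.5, -0.2, -3.9]
grip_width: 0.0314
t12.40 tcp [ 0.5576 -0.1895  0.1438] tilt 14.12 dir 76 jawhead -19.1 q [ 0.07  0.48  0.38  1.85 -0.52  0.95  0.41] F [ 0.5 -0.2 -3.9] w 0.0314
tube O [ 0.553 -0.197  0.161] mouth [ 0.585 -0.102  0.158] dip 1.52 head 71.5 roll 2.0 up [-0.02  -0.243 -0.97 ]
shift [-3.06 -6.72 12.06] per [-0.12 -0.26  0.46]
```

```bash
python3 -m pendant '0 0 0 -1.5;0 0 0 -3;0 0 0 -4;0 0 0 -4;0 0 0 -4;0 0 0 -4;0 0 0 -4;0 0 0 -3'; python3 -c "
from h import *
mv([.0,.1,-.1],26)"
```

```text
clock: 13.07
tcp_pos: [0.5532, -0.1768, 0.1402]
orientation: [-2.885, -0.27, -0.107]
contact_force: [-0.1, 0.2, -3.1]
grip_width: 0.0314
t13.07 tcp [ 0.5532 -0.1768  0.1402] tilt 14.50 dir 79 jawhead 10.1 q [ 0.15  0.47  0.25  1.86 -0.46  0.93  0.86] F [-0.1  0.2 -3.1] w 0.0314
tube O [ 0.551 -0.185  0.157] mouth [ 0.533 -0.087  0.153] dip 2.17 head 100.4 roll -4.6 up [ 0.095 -0.232 -0.968]
shift [ 0.79 -7.22 12.14] per [ 0.03 -0.28  0.47]
```

```bash
python3 -m pendant '0 0 0 -4;0 0 0 -4;0 0 0 -4;0 0 0 -4;0 0 0 -3;0 0 0 -1;0 0 0 0'; python3 -c "
from h import *
mv([.0,.1,-.1],26)
o,R=st()
for a in range(0,130,10):
    print(a,end=' ');tube(o,R@Ro.from_euler('z',-a,degrees=True).as_matrix())"
```

```text
clock: 13.65
tcp_pos: [0.5496, -0.1629, 0.1391]
orientation: [-2.782, -0.829, -0.166]
contact_force: [-0.1, 0.1, -4.2]
grip_width: 0.0314
t13.65 tcp [ 0.5496 -0.1629  0.1391] tilt 14.91 dir 81 jawhead 32.2 q [ 0.2   0.46  0.16  1.87 -0.41  0.92  1.2 ] F [-0.1  0.1 -4.2] w 0.0314
tube O [ 0.549 -0.172  0.156] mouth [ 0.497 -0.087  0.148] dip 4.52 head 122.0 roll -9.2 up [ 0.174 -0.19  -0.966]
shift [ 3.51 -6.23 12.2 ] per [ 0.14 -0.24  0.47]
t13.65 tcp [ 0.5496 -0.1629  0.1391] tilt 14.91 dir 81 jawhead 32.2 q [ 0.2   0.46  0.16  1.87 -0.41  0.92  1.2 ] F [-0.1  0.1 -4.2] w 0.0314
0 tube O [ 0.549 -0.172  0.156] mouth [ 0.497 -0.087  0.148] dip 4.52 head 122.0 roll -9.2 up [ 0.174 -0.19  -0.966]
10 tube O [ 0.55  -0.172  0.156] mouth [ 0.484 -0.097  0.145] dip 6.37 head 131.5 roll -10.9 up [ 0.204 -0.157 -0.966]
20 tube O [ 0.551 -0.171  0.156] mouth [ 0.474 -0.109  0.141] dip 8.49 head 141.0 roll -12.3 up [ 0.228 -0.119 -0.966]
30 tube O [ 0.551 -0.171  0.156] mouth [ 0.466 -0.123  0.137] dip 10.82 head 150.5 roll -13.3 up [ 0.245 -0.077 -0.966]
40 tube O [ 0.552 -0.17   0.156] mouth
[... 347 characters left out ...]
 0.157] mouth [ 0.461 -0.183  0.121] dip 20.91 head -170.8 roll -12.8 up [ 0.238  0.098 -0.966]
80 tube O [ 0.553 -0.168  0.157] mouth [ 0.466 -0.198  0.117] dip 23.27 head -160.7 roll -11.6 up [ 0.217  0.138 -0.966]
90 tube O [ 0.553 -0.167  0.157] mouth [ 0.475 -0.212  0.114] dip 25.41 head -150.4 roll -10.0 up [ 0.19   0.174 -0.966]
100 tube O [ 0.553 -0.166  0.157] mouth [ 0.485 -0.224  0.111] dip 27.25 head -139.9 roll -8.1 up [ 0.157  0.204 -0.966]
110 tube O [ 0.553 -0.166  0.157] mouth [ 0.497 -0.234  0.109] dip 28.73 head -129.1 roll -5.9 up [ 0.119  0.228 -0.966]
120 tube O [ 0.552 -0.165  0.158] mouth [ 0.511 -0.242  0.108] dip 29.79 head -118.1 roll -3.5 up [ 0.077  0.245 -0.966]
```

```bash
python3 -c "
from h import *
mv([.013,-.043,-.1],12)"
```

```text
t13.65 tcp [ 0.5496 -0.1629  0.1391] tilt 14.91 dir 81 jawhead 32.2 q [ 0.2   0.46  0.16  1.87 -0.41  0.92  1.2 ] F [-0.1  0.1 -4.2] w 0.0314
tube O [ 0.549 -0.172  0.156] mouth [ 0.497 -0.087  0.148] dip 4.52 head 122.0 roll -9.2 up [ 0.174 -0.19  -0.966]
shift [-2.91  6.11  8.63] per [-0.24  0.51  0.72]
```

```bash
python3 -m pendant '-.1 .3 .4 0;-.2 .5 .7 0;-.3 .6 .9 0;-.3 .6 .9 0;-.3 .6 .9 0;-.3 .6 .9 0;-.3 .6 .9 0;-.3 .6 .9 0'; python3 -c "
from h import *
mv([.0,0,-.03],12)"
```

```text
clock: 14.32
tcp_pos: [0.56, -0.1939, 0.057]
orientation: [-2.782, -0.828, -0.166]
contact_force: [-0.3, 0.2, -3.6]
grip_width: 0.0313
t14.32 tcp [ 0.56   -0.1939  0.057 ] tilt 14.92 dir 81 jawhead 32.2 q [ 0.27  0.6   0.13  1.85 -0.46  0.81  1.3 ] F [-0.3  0.2 -3.6] w 0.0313
tube O [ 0.56  -0.203  0.074] mouth [ 0.507 -0.118  0.066] dip 4.50 head 122.0 roll -9.2 up [ 0.174 -0.19  -0.966]
shift [-0.52  0.57  2.9 ] per [-0.04  0.05  0.24]
```

```bash
python3 -m pendant '-.1 .3 .6 0;-.1 .2 .6 0;-.1 .2 .4 0;0 0 0 0'; python3 -c "
from h import *
o,R=st();O,U,ot,ut=tube(o,R);m=ot+.1*ut;print(m)
for d in(-1,-2,-3):print(d,(100*(m-Ro.from_euler('z',d,degrees=True).as_matrix()@m)).round(3))
f=r.grab_frame('wrist');save('g_w.png',f);f=r.grab_frame('scene');save('g_s.png',f,(310,90,470,250),4)"
```

```text
clock: 14.65
tcp_pos: [0.5605, -0.1989, 0.0338]
orientation: [-2.781, -0.824, -0.16]
contact_force: [-0.0, 0.1, -4.3]
grip_width: 0.0312
t14.65 tcp [ 0.5605 -0.1989  0.0338] tilt 14.93 dir 82 jawhead 32.0 q [ 0.28  0.64  0.12  1.85 -0.47  0.78  1.32] F [-0.   0.1 -4.3] w 0.0312
tube O [ 0.56  -0.208  0.05 ] mouth [ 0.508 -0.123  0.043] dip 4.31 head 121.9 roll -9.0 up [ 0.17  -0.193 -0.966]
[-0.00295512 -0.09246214  0.00853788]
-1 [ 0.161 -0.007  0.   ]
-2 [ 0.323 -0.016  0.   ]
-3 [ 0.484 -0.028  0.   ]
```

View pics/g_w.png

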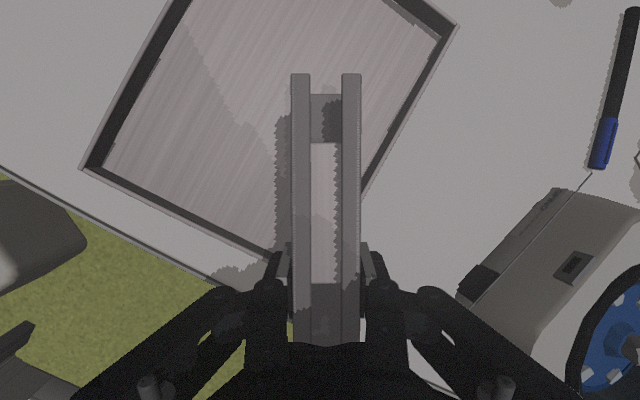

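View pics/g_s.png

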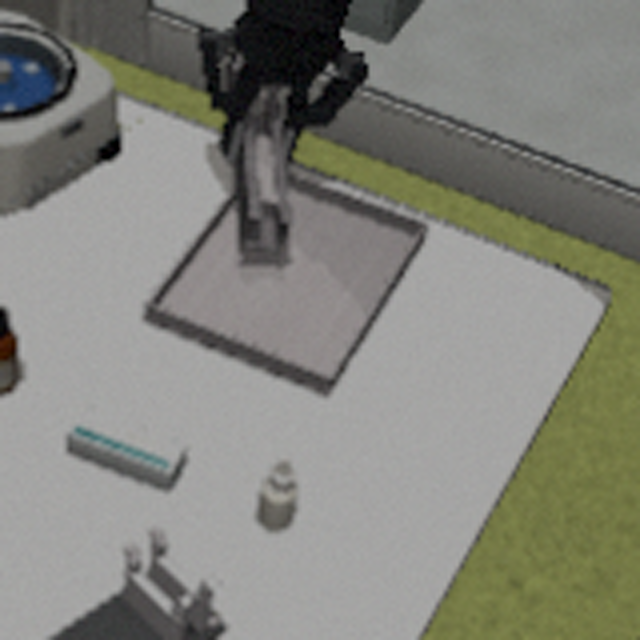

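```bash
python3 -c "
from h import *
import pickle
o,F=pickle.load(open('a.pkl','rb'))
save('cs.png',F['scene'],(265,60,355,150),7);save('ct.png',F['top'],(380,50,490,160),6)"
```

```text
(no output)
```

View pics/cs.png

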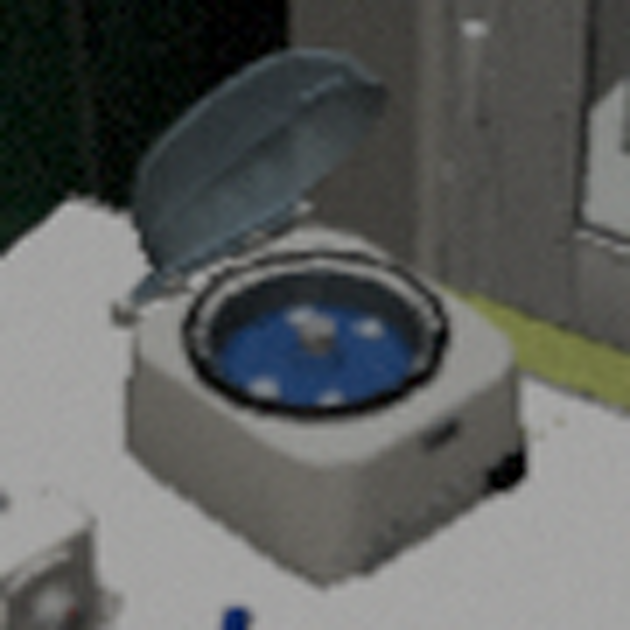

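View pics/ct.png

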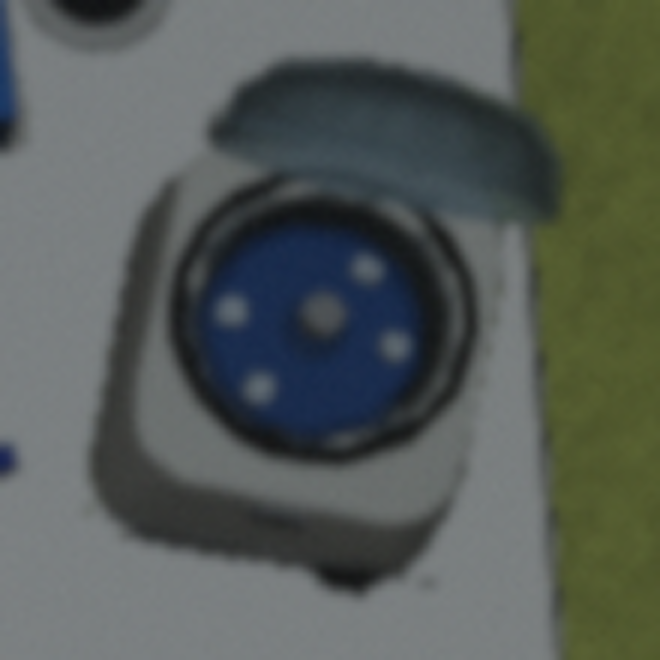

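```bash
python3 -c "
from h import *
import pickle
o,F=pickle.load(open('a.pkl','rb'))
print(onz(F['top'],[(398,137),(400,140),(446,145),(455,138)],.0).round(3))
b=onz(F['scene'],[(311.4,143.6),(339,128)],0);print(b.round(3))
for z in(.05,.08,.1,.12): print(z,proj(F['scene'],[b[0]+[0.005,-.005,z]]))
t=F['top'];print([onz(t,[(380+150/6,50+450/6),(380+440/6,50+510/6)],z).round(3) for z in(.08,.1)])
"
```

```text
[[ 0.702 -0.073  0.   ]
 [ 0.694 -0.078  0.   ]
 [ 0.677 -0.193  0.   ]
 [ 0.695 -0.217  0.   ]]
[[ 0.71  -0.076  0.   ]
 [ 0.675 -0.188  0.   ]]
0.05 [[310.71969915 130.02977007]]
0.08 [[310.58121954 122.42107271]]
0.1 [[310.48633503 117.19382198]]
0.12 [[310.38932494 111.83768746]]
[array([[ 0.708, -0.077,  0.08 ],
       [ 0.681, -0.188,  0.08 ]]), array([[ 0.702, -0.073,  0.1  ],
       [ 0.675, -0.182,  0.1  ]])]
```

```bash
python3 -c "
from h import *
mv([-.013,-.04,.004],5)"
```

```text
t14.75 tcp [ 0.5609 -0.1987  0.0349] tilt 14.93 dir 81 jawhead 32.0 q [ 0.28  0.64  0.12  1.85 -0.47  0.78  1.32] F [ 0.  -1.  -2.6] w 0.0314
tube O [ 0.561 -0.207  0.052] mouth [ 0.508 -0.123  0.044] dip 4.35 head 121.9 roll -9.0 up [ 0.171 -0.193 -0.966]
shift [-3.11  2.46 -1.46] per [-0.62  0.49 -0.29]
```

```bash
python3 -m pendant '-.4 .3 -.2 0;-.7 .6 -.3 0;-.7 .6 -.4 0;-.7 .6 -.4 0;-.5 .4 -.3 0;.2 0 0 -1;.3 0 0 -2;.3 0 0 -2'; python3 -c "
from h import *
mv([0,0,.004],5)"
```

```text
clock: 15.42
tcp_pos: [0.5549, -0.2424, 0.0458]
orientation: [-2.751, -0.95, -0.182]
contact_force: [1.0, 0.2, -3.6]
grip_width: 0.0312
t15.42 tcp [ 0.5549 -0.2424  0.0458] tilt 14.74 dir 80 jawhead 37.1 q [ 0.36  0.64  0.12  1.81 -0.44  0.82  1.44] F [ 1.   0.2 -3.6] w 0.0312
tube O [ 0.555 -0.251  0.063] mouth [ 0.496 -0.171  0.053] dip 5.61 head 126.7 roll -10.1 up [ 0.189 -0.17  -0.967]
shift [ 0.08 -0.07 -0.39] per [ 0.02 -0.01 -0.08]
```

```bash
cat >> h.py <<'E'
def bar(n):
    f=r.grab_frame('wrist');save(n,f,(250,0,400,345),1.7)
    g=f["color"][:,314:338].astype(float).mean((1,2));d=np.convolve(g,[1,1,1,0,-1,-1,-1],'same')/3
    print("front",40+int(np.argmax(d[40:250])),round(d[40:250].max(),1),"tail",100+int(np.argmin(d[100:335])),round(d[100:335].min(),1))
E
python3 -c "
from h import *
bar('h0.png')"
python3 -m pendant '.2 0 0 -1.5;.24 0 0 -1.5;.24 0 0 -1.5;.24 0 0 -1.5;.24 0 0 -1.5;.24 0 0 -1.5'; python3 -c "
from h import *
bar('h1.png')
mv([0,0,.004],5)"
```

```text
front 143 63.8 tail 283 -55.5
clock: 15.97
tcp_pos: [0.5667, -0.2317, 0.0491]
orientation: [-2.667, -1.189, -0.211]
contact_force: [1.5, -0.1, -3.6]
grip_width: 0.0314
front 143 63.5 tail 276 -33.6
t16.02 tcp [ 0.5672 -0.2311  0.0493] tilt 14.82 dir 80 jawhead 47.3 q [ 0.37  0.64  0.07  1.79 -0.41  0.82  1.56] F [ 0.1  0.3 -3. ] w 0.0311
tube O [ 0.568 -0.24   0.066] mouth [ 0.496 -0.171  0.053] dip 7.58 head 136.2 roll -11.7 up [ 0.217 -0.135 -0.967]
shift [ 0.09 -0.05 -0.39] per [ 0.02 -0.01 -0.08]
```

```bash
python3 -m pendant '.24 0 0 -1.5;.24 0 0 -1.5;.24 0 0 -1.5;.24 0 0 -1.5;.2 0 0 -1'; python3 -c "
from h import *
bar('h2.png')
mv([0,0,.004],5)"
```

```text
clock: 16.43
tcp_pos: [0.5748, -0.2216, 0.052]
orientation: [-2.587, -1.372, -0.233]
contact_force: [0.1, 0.6, -3.8]
grip_width: 0.0313
front 143 63.7 tail 271 -28.5
t16.48 tcp [ 0.5751 -0.2211  0.0521] tilt 14.83 dir 80 jawhead 55.2 q [ 0.37  0.64  0.04  1.78 -0.38  0.82  1.65] F [ 0.3  1.  -3.4] w 0.0312
tube O [ 0.576 -0.229  0.069] mouth [ 0.497 -0.171  0.053] dip 9.27 head 143.6 roll -12.6 up [ 0.233 -0.105 -0.967]
shift [ 0.09 -0.04 -0.39] per [ 0.02 -0.01 -0.08]
```

```bash
python3 -m pendant '.24 0 0 -1.5;.24 0 0 -1.5;.24 0 0 -1.5;.24 0 0 -1.5;.2 0 0 -1'; python3 -c "
from h import *
bar('h3.png')
mv([0,0,.004],5)"
```

```text
clock: 16.9
tcp_pos: [0.5812, -0.211, 0.055]
orientation: [-2.497, -1.548, -0.253]
contact_force: [0.4, 0.8, -3.5]
grip_width: 0.031
front 143 61.4 tail 266 -23.2
t16.95 tcp [ 0.5816 -0.2105  0.0552] tilt 14.83 dir 80 jawhead 63.1 q [ 0.38  0.63  0.    1.78 -0.35  0.82  1.74] F [ 0.3  0.4 -3.1] w 0.0310
tube O [ 0.583 -0.218  0.072] mouth [ 0.498 -0.171  0.053] dip 11.09 head 150.9 roll -13.3 up [ 0.245 -0.073 -0.967]
shift [ 0.1  -0.03 -0.39] per [ 0.02 -0.01 -0.08]
```

```bash
python3 -m pendant '-.2 .1 -.1 -1.5;-.3 .1 -.1 -1.5;-.3 .1 -.15 -1.5;-.3 .1 -.15 -1.5;-.2 .1 -.1 -1'; python3 -c "
from h import *
bar('h4.png')
mv([0,0,.004],5)"
```

```text
clock: 17.37
tcp_pos: [0.581, -0.2242, 0.0575]
orientation: [-2.396, -1.715, -0.273]
contact_force: [-0.0, 1.2, -3.4]
grip_width: 0.0313
front 143 49.8 tail 260 -29.5
t17.42 tcp [ 0.5811 -0.2248  0.0576] tilt 14.85 dir 80 jawhead 70.9 q [ 0.42  0.64 -0.03  1.76 -0.32  0.83  1.87] F [-0.8 -0.5 -2.8] w 0.0312
tube O [ 0.583 -0.232  0.075] mouth [ 0.493 -0.196  0.052] dip 12.91 head 158.1 roll -13.8 up [ 0.253 -0.041 -0.967]
shift [ 0.1  -0.02 -0.39] per [ 0.02 -0.   -0.08]
```

```bash
python3 -m pendant '.2 0 0 -1.5;.24 0 0 -1.5;.24 0 0 -1.5;.24 0 0 -1.5;.2 0 0 -1'; python3 -c "
from h import *
bar('h5.png')
mv([-.01,0,.01],5)"
```

```text
clock: 17.83
tcp_pos: [0.5841, -0.2134, 0.0605]
orientation: [-2.286, -1.876, -0.291]
contact_force: [0.4, 0.3, -3.7]
grip_width: 0.0313
front 143 53.0 tail 283 -22.3
t17.88 tcp [ 0.5843 -0.2127  0.0606] tilt 14.88 dir 80 jawhead 78.8 q [ 0.43  0.63 -0.06  1.76 -0.3   0.82  1.96] F [-0.2  1.5 -3.5] w 0.0314
tube O [ 0.587 -0.22   0.078] mouth [ 0.493 -0.196  0.052] dip 14.81 head 165.4 roll -14.0 up [ 0.257 -0.007 -0.966]
shift [ 0.07 -0.99 -1.01] per [ 0.01 -0.2  -0.2 ]
```

View pics/h5.png

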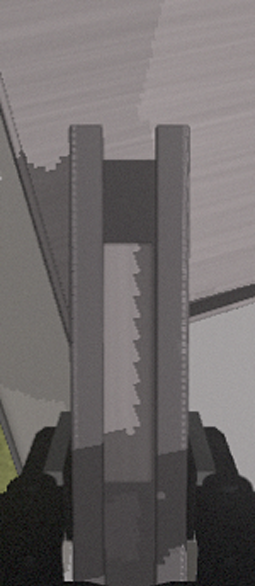

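```bash
python3 -m pendant '.25 0 -.15 -1.5;.29 0 -.19 -1.5;.29 0 -.19 -1.5;.29 0 -.19 -1.5;.2 0 -.1 -1'; python3 -c "
from h import *
bar('h6.png')
mv([-.01,0,.01],5)"
```

```text
clock: 18.3
tcp_pos: [0.5858, -0.2007, 0.0729]
orientation: [-2.161, -2.035, -0.309]
contact_force: [-0.1, 0.2, -3.6]
grip_width: 0.0316
front 143 51.8 tail 244 -23.9
t18.35 tcp [ 0.586  -0.2003  0.0732] tilt 14.90 dir 81 jawhead 86.8 q [ 0.43  0.61 -0.1   1.77 -0.27  0.83  2.05] F [-0.2  0.5 -3.4] w 0.0314
tube O [ 0.589 -0.207  0.091] mouth [ 0.494 -0.195  0.062] dip 16.79 head 172.9 roll -13.9 up [ 0.256  0.027 -0.966]
shift [ 0.2  -0.97 -1.01] per [ 0.04 -0.19 -0.2 ]
```

```bash
python3 -m pendant '.25 0 -.05 -1.5;.27 0 -.1 -1.5;.27 0 -.1 -1.5;.2 0 0 -1'; python3 -c "
from h import *
bar('h7.png')
mv([-.01,0,.01],5)"
```

```text
clock: 18.68
tcp_pos: [0.5859, -0.1911, 0.0787]
orientation: [-2.058, -2.154, -0.322]
contact_force: [-0.1, 0.4, -3.6]
grip_width: 0.0314
front 130 51.4 tail 271 -27.0
t18.73 tcp [ 0.5859 -0.1906  0.0788] tilt 14.89 dir 80 jawhead 93.1 q [ 0.44  0.6  -0.13  1.77 -0.25  0.83  2.13] F [-0.3  0.8 -3.7] w 0.0310
tube O [ 0.589 -0.197  0.096] mouth [ 0.494 -0.195  0.065] dip 18.34 head 178.8 roll -13.6 up [ 0.251  0.054 -0.966]
shift [ 0.3  -0.94 -1.01] per [ 0.06 -0.19 -0.2 ]
```

```bash
python3 -m pendant '-.03 0 .12 0;-.05 0 .19 0;-.05 0 .19 0'; python3 -c "
from h import *
bar('h8.png')
mv([-.01,0,.01],5)"
```

```text
clock: 18.98
tcp_pos: [0.5865, -0.1906, 0.0737]
orientation: [-2.057, -2.156, -0.323]
contact_force: [0.3, -0.4, -3.4]
grip_width: 0.0312
front 75 4.1 tail 215 -53.7
t19.03 tcp [ 0.5862 -0.1905  0.0732] tilt 14.89 dir 80 jawhead 93.1 q [ 0.44  0.61 -0.13  1.78 -0.25  0.82  2.13] F [ 0.4 -0.  -3.8] w 0.0313
tube O [ 0.589 -0.197  0.091] mouth [ 0.494 -0.195  0.059] dip 18.36 head 178.8 roll -13.6 up [ 0.251  0.055 -0.966]
shift [ 0.3  -0.94 -1.01] per [ 0.06 -0.19 -0.2 ]
```

```bash
python3 -m pendant '0 0 0 0;0 0 0 0;0 0 0 0'; python3 -c "
from h import *
bar('h9.png')
f=r.grab_frame('scene');save('h9s.png',f,(310,90,470,250),4)
mv([-.01,0,.01],5)"
```

```text
clock: 19.28
tcp_pos: [0.586, -0.1907, 0.0725]
orientation: [-2.057, -2.154, -0.322]
contact_force: [0.2, 0.7, -2.1]
grip_width: 0.0312
front 73 7.6 tail 103 -8.9
t19.38 tcp [ 0.5861 -0.1907  0.0727] tilt 14.89 dir 81 jawhead 93.1 q [ 0.44  0.61 -0.13  1.78 -0.25  0.82  2.13] F [-0.3 -0.3 -2.6] w 0.0314
tube O [ 0.589 -0.197  0.09 ] mouth [ 0.494 -0.195  0.059] dip 18.33 head 178.8 roll -13.6 up [ 0.251  0.054 -0.966]
shift [ 0.3  -0.94 -1.01] per [ 0.06 -0.19 -0.2 ]
```

View pics/h9.png

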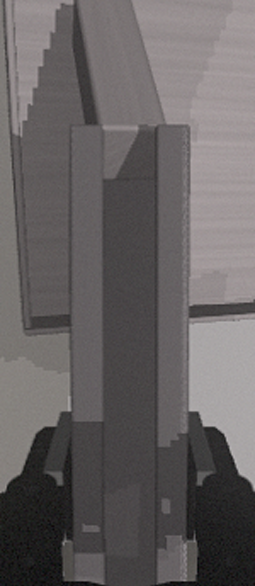

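View pics/h9s.png

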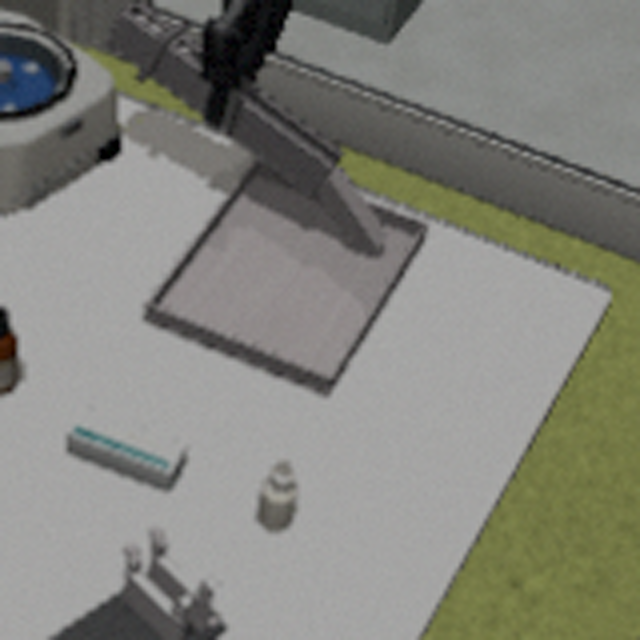

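```bash
python3 -m pendant '0 .3 -.06 0;0 .5 -.12 0;0 .5 -.12 0;0 .5 -.12 0;0 .5 -.12 0;0 .4 -.12 0;0 0 0 0'; python3 -c "
from h import *
bar('i0.png')
f=r.grab_frame('scene');save('i0s.png',f,(310,90,470,250),4)
mv([-.01,0,.01],5)"
```

```text
clock: 19.97
tcp_pos: [0.6171, -0.1914, 0.0825]
orientation: [-2.058, -2.156, -0.324]
contact_force: [0.3, 0.7, -1.2]
grip_width: 0.0313
front 71 36.3 tail 326 -6.1
t20.07 tcp [ 0.6159 -0.1914  0.0821] tilt 14.89 dir 80 jawhead 93.1 q [ 0.42  0.63 -0.12  1.7  -0.25  0.87  2.1 ] F [-0.2 -0.  -2. ] w 0.0311
tube O [ 0.619 -0.198  0.1  ] mouth [ 0.524 -0.196  0.068] dip 18.39 head 178.8 roll -13.6 up [ 0.251  0.055 -0.966]
shift [ 0.3  -0.94 -1.01] per [ 0.06 -0.19 -0.2 ]
```

View pics/i0.png

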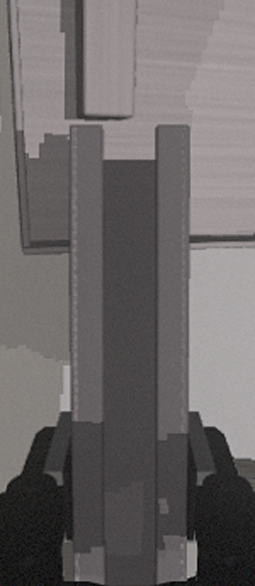

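View pics/i0s.png

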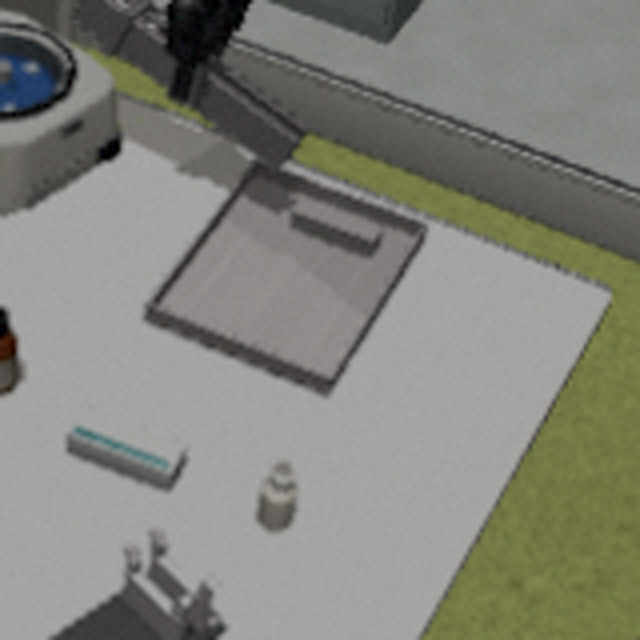

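```bash
python3 -m pendant '.1 0 -.4 0;.2 .05 -.8 0;.3 .06 -1.2 0;.3 .06 -1.2 0;.3 .06 -1.2 0;.3 .06 -1.2 0;.3 .06 -1.2 0;.3 .06 -1 0';python3 -m pendant '0 0 0 2;0 0 0 4;0 0 0 4;0 0 0 4;0 0 0 4;0 0 0 4;0 0 0 4;0 0 0 4'; python3 -c "
from h import *
mv([-.01,0,.01],5)"
```

```text
clock: 20.73
tcp_pos: [0.6131, -0.192, 0.1744]
orientation: [-2.057, -2.152, -0.32]
contact_force: [0.6, 0.8, -1.9]
grip_width: 0.0312
clock: 21.4
tcp_pos: [0.6167, -0.1925, 0.1881]
orientation: [-2.528, -1.501, -0.26]
contact_force: [0.2, 0.0, -1.4]
grip_width: 0.0312
t21.40 tcp [ 0.6167 -0.1925  0.1881] tilt 14.85 dir 78 jawhead 60.9 q [ 0.32  0.5   0.02  1.65 -0.31  1.05  1.57] F [ 0.2  0.  -1.4] w 0.0312
tube O [ 0.618 -0.201  0.205] mouth [ 0.534 -0.149  0.186] dip 11.05 head 148.6 roll -13.3 up [ 0.246 -0.073 -0.967]
shift [-0.23 -0.95 -1.02] per [-0.05 -0.19 -0.2 ]
```

Bar is lying flat in the tray. Turn back to heading 71°.

```bash
python3 -m pendant '0 0 0 5;0 0 0 5;0 0 0 5;0 0 0 5;0 0 0 5;0 0 0 5;0 0 0 5;0 0 0 5';python3 -m pendant '0 0 0 5;0 0 0 5;0 0 0 5;0 0 0 5;0 0 0 5;0 0 0 5;0 0 0 3;0 0 0 0'; python3 -c "
from h import *
mv([.436-.618,.248+.2,-.03],25)"
```

```text
clock: 22.07
tcp_pos: [0.6183, -0.1908, 0.1967]
orientation: [-2.854, -0.492, -0.148]
contact_force: [0.7, -0.4, -2.2]
grip_width: 0.0314
clock: 22.73
tcp_pos: [0.6202, -0.1878, 0.2052]
orientation: [-2.851, 0.378, -0.045]
contact_force: [-0.3, -0.1, -1.6]
grip_width: 0.0312
t22.73 tcp [ 0.6202 -0.1878  0.2052] tilt 15.28 dir 76 jawhead -15.1 q [ 0.11  0.5   0.31  1.65 -0.46  1.1   0.36] F [-0.3 -0.1 -1.6] w 0.0312
tube O [ 0.616 -0.196  0.222] mouth [ 0.641 -0.099  0.221] dip 0.32 head 75.5 roll 1.0 up [-0.004 -0.263 -0.965]
shift [-29.22 -36.34  13.16] per [-1.17 -1.45  0.53]
```

```bash
python3 -m pendant '-.5 -.6 .15 1;-1 -1.2 .3 1;-1.4 -1.8 .5 1;-1.6 -2 .6 0;-1.6 -2 .6 0;-1.6 -2 .6 0;-1.6 -2 .6 0;-1.6 -2 .6 0';python3 -m pendant '-1.6 -2 .6 0;-1.6 -2 .6 0;-1.6 -2 .6 0;-1.6 -2 .6 0;-1.6 -2 .6 0;-1.6 -2 .6 0'; python3 -c "
from h import *
o,R=st();O,U,_,_=tube(o,R);mv(np.array([.436,.248,.13])-O,10)"
```

```text
clock: 23.4
tcp_pos: [0.5589, -0.0206, 0.2096]
orientation: [-2.843, 0.446, -0.052]
contact_force: [-0.4, 0.0, -2.5]
grip_width: 0.0314
clock: 23.9
tcp_pos: [0.5021, 0.136, 0.2122]
orientation: [-2.842, 0.425, -0.062]
contact_force: [-0.2, -0.3, -2.1]
grip_width: 0.0313
t23.90 tcp [0.5021 0.136  0.2122] tilt 15.54 dir 72 jawhead -17.0 q [-0.4   0.19  0.19  2.06 -0.38  0.8  -0.27] F [-0.2 -0.3 -2.1] w 0.0313
tube O [0.498 0.128 0.229] mouth [0.526 0.224 0.229] dip 0.06 head 73.5 roll 0.6 up [ 0.003 -0.268 -0.963]
t23.90 tcp [0.5021 0.136  0.2122] tilt 15.54 dir 72 jawhead -17.0 q [-0.4   0.19  0.19  2.06 -0.38  0.8  -0.27] F [-0.2 -0.3 -2.1] w 0.0313
tube O [0.498 0.128 0.229] mouth [0.526 0.224 0.229] dip 0.06 head 73.5 roll 0.6 up [ 0.003 -0.268 -0.963]
shift [-9.43 -6.64 12.08] per [-0.94 -0.66  1.21]
```

```bash
python3 -m pendant '-1.2 -.9 1.2 1;-1.2 -.9 1.2 1;-1.2 -.9 1.2 .5;-1.2 -.9 1.2 0;-1.2 -.9 1.2 0;-1.1 -.8 1.2 0;-1 -.6 1.2 0;-.7 -.4 1 0'; python3 -c "
from h import *
o,R=st();O,U,_,_=tube(o,R);mv(np.array([.436,.248,.13])-O,10)"
```

```text
clock: 24.57
tcp_pos: [0.443, 0.2591, 0.1464]
orientation: [-2.824, 0.45, -0.068]
contact_force: [-0.2, -1.1, -2.3]
grip_width: 0.0315
t24.57 tcp [0.443  0.2591 0.1464] tilt 16.34 dir 71 jawhead -18.1 q [-0.6   0.24  0.08  2.18 -0.41  0.54 -0.51] F [-0.2 -1.1 -2.3] w 0.0315
tube O [0.438 0.251 0.163] mouth [0.468 0.347 0.164] dip -0.74 head 72.5 roll 0.6 up [ 0.002 -0.281 -0.96 ]
t24.57 tcp [0.443  0.2591 0.1464] tilt 16.34 dir 71 jawhead -18.1 q [-0.6   0.24  0.08  2.18 -0.41  0.54 -0.51] F [-0.2 -1.1 -2.3] w 0.0315
tube O [0.438 0.251 0.163] mouth [0.468 0.347 0.164] dip -0.74 head 72.5 roll 0.6 up [ 0.002 -0.281 -0.96 ]
shift [-0.13  1.29  3.05] per [-0.01  0.13  0.3 ]
```

```bash
python3 -m pendant '0 .3 .9 1;0 .3 .9 .5;0 .3 .9 0;0 .3 .9 0;0 .2 .8 0;0 0 0 0'; python3 -c "
from h import *
import pickle
o,R=st();O,U,_,_=tube(o,R);mv(np.array([.436,.248,.08])-O,4)
f=r.grab_frame('wrist');save('j_w.png',f)
f=r.grab_frame('scene');save('j_s.png',f,(280,150,400,290),5)"
```

```text
clock: 25.07
tcp_pos: [0.4427, 0.2587, 0.0973]
orientation: [-2.816, 0.481, -0.063]
contact_force: [-0.5, -0.2, -2.2]
grip_width: 0.0311
t25.07 tcp [0.4427 0.2587 0.0973] tilt 16.45 dir 71 jawhead -19.3 q [-0.56  0.33  0.03  2.21 -0.49  0.43 -0.44] F [-0.5 -0.2 -2.2] w 0.0311
tube O [0.438 0.251 0.114] mouth [0.47  0.346 0.115] dip -0.85 head 71.2 roll 1.0 up [-0.004 -0.283 -0.959]
t25.07 tcp [0.4427 0.2587 0.0973] tilt 16.45 dir 71 jawhead -19.3 q [-0.56  0.33  0.03  2.21 -0.49  0.43 -0.44] F [-0.5 -0.2 -2.2] w 0.0311
tube O [0.438 0.251 0.114] mouth [0.47  0.346 0.115] dip -0.85 head 71.2 roll 1.0 up [-0.004 -0.283 -0.959]
shift [-0.08  1.28  3.14] per [-0.02  0.32  0.79]
```

View pics/j_w.png

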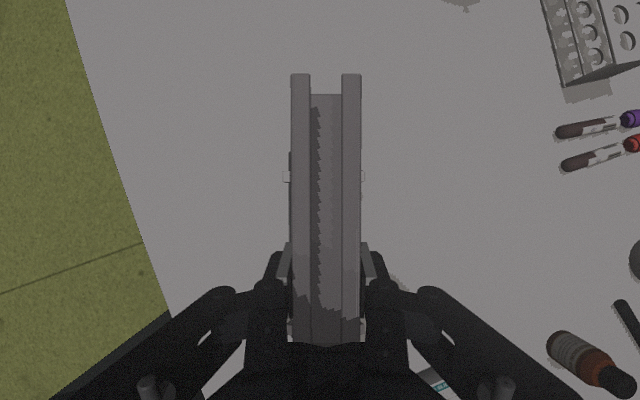

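View pics/j_s.png

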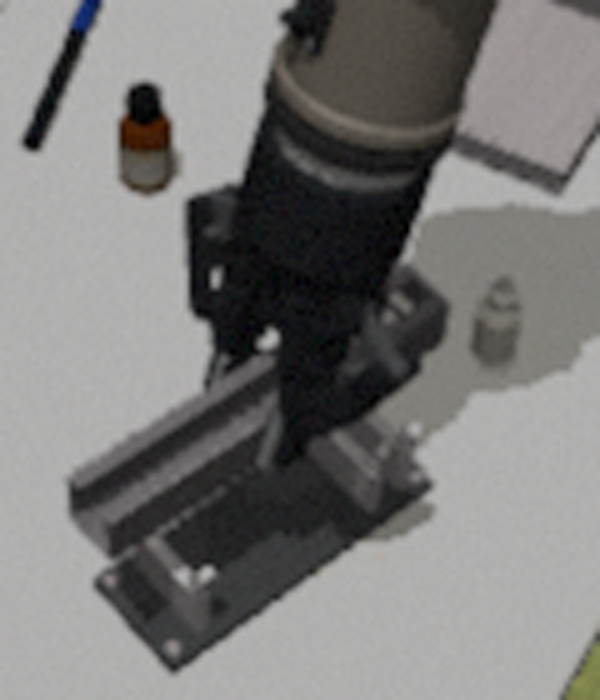

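```bash
python3 -m pendant '0 .4 .5 0;0 .35 .8 0;0 .35 .8 0;0 .2 .6 0;0 0 0 0'; python3 -c "
from h import *
o,R=st();O,U,_,_=tube(o,R);mv(np.array([.436,.248,.065])-O,4)"
```

```text
clock: 25.58
tcp_pos: [0.4432, 0.2541, 0.0676]
orientation: [-2.813, 0.482, -0.07]
contact_force: [-0.5, -0.4, -2.2]
grip_width: 0.0314
t25.58 tcp [0.4432 0.2541 0.0676] tilt 16.65 dir 71 jawhead -19.4 q [-0.51  0.38 -0.02  2.23 -0.55  0.35 -0.36] F [-0.5 -0.4 -2.2] w 0.0314
tube O [0.438 0.246 0.084] mouth [0.471 0.341 0.086] dip -1.06 head 71.2 roll 0.8 up [-0.001 -0.287 -0.958]
t25.58 tcp [0.4432 0.2541 0.0676] tilt 16.65 dir 71 jawhead -19.4 q [-0.51  0.38 -0.02  2.23 -0.55  0.35 -0.36] F [-0.5 -0.4 -2.2] w 0.0314
tube O [0.438 0.246 0.084] mouth [0.471 0.341 0.086] dip -1.06 head 71.2 roll 0.8 up [-0.001 -0.287 -0.958]
shift [-0.28  0.47  1.85] per [-0.07  0.12  0.46]
```

```bash
python3 -m pendant '-.15 0 .4 0;-.12 .05 .5 0;0 .1 .5 0;0 0 0 0'; python3 -c "
from h import *
o,R=st();O,U,_,_=tube(o,R);mv(np.array([.436,.248,.057])-O,4)
f=r.grab_frame('wrist');save('k_w.png',f)"
```

```text
clock: 25.92
tcp_pos: [0.4413, 0.2578, 0.052]
orientation: [-2.813, 0.482, -0.069]
contact_force: [0.0, -0.1, -1.5]
grip_width: 0.0314
t25.92 tcp [0.4413 0.2578 0.052 ] tilt 16.64 dir 71 jawhead -19.4 q [-0.49  0.42 -0.05  2.24 -0.57  0.31 -0.34] F [ 0.  -0.1 -1.5] w 0.0314
tube O [0.437 0.25  0.068] mouth [0.469 0.345 0.07 ] dip -1.04 head 71.2 roll 0.8 up [-0.001 -0.286 -0.958]
t25.92 tcp [0.4413 0.2578 0.052 ] tilt 16.64 dir 71 jawhead -19.4 q [-0.49  0.42 -0.05  2.24 -0.57  0.31 -0.34] F [ 0.  -0.1 -1.5] w 0.0314
tube O [0.437 0.25  0.068] mouth [0.469 0.345 0.07 ] dip -1.04 head 71.2 roll 0.8 up [-0.001 -0.286 -0.958]
shift [0.02 0.52 1.04] per [0.   0.13 0.26]
```

View pics/k_w.png

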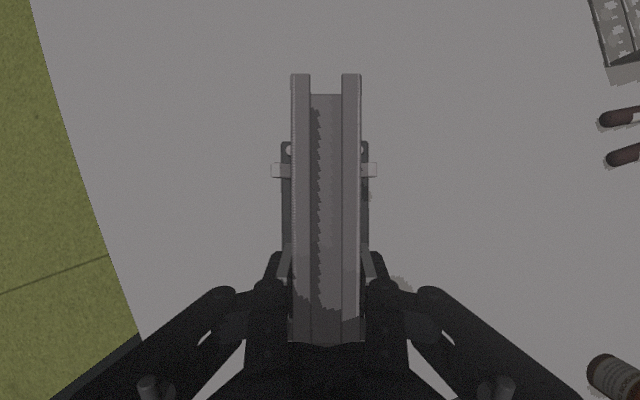

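```bash
python3 -m pendant '0 .25 .3 0;0 .17 .35 0;0 .1 .3 0;0 0 0 0'; python3 -c "
from h import *
o,R=st();O,U,_,_=tube(o,R);mv(np.array([.436,.248,.057])-O,4)"
```

```text
clock: 26.3
tcp_pos: [0.4413, 0.256, 0.0414]
orientation: [-2.812, 0.481, -0.071]
contact_force: [-0.9, -0.5, 0.0]
grip_width: 0.0314
t26.30 tcp [0.4413 0.256  0.0414] tilt 16.73 dir 71 jawhead -19.4 q [-0.47  0.44 -0.07  2.24 -0.59  0.28 -0.32] F [-0.9 -0.5  0. ] w 0.0314
tube O [0.437 0.248 0.058] mouth [0.469 0.343 0.06 ] dip -1.13 head 71.2 roll 0.7 up [ 0.    -0.288 -0.958]
t26.30 tcp [0.4413 0.256  0.0414] tilt 16.73 dir 71 jawhead -19.4 q [-0.47  0.44 -0.07  2.24 -0.59  0.28 -0.32] F [-0.9 -0.5  0. ] w 0.0314
tube O [0.437 0.248 0.058] mouth [0.469 0.343 0.06 ] dip -1.13 head 71.2 roll 0.7 up [ 0.    -0.288 -0.958]
shift [-0.04  0.06  0.08] per [-0.01  0.02  0.02]
```

```bash
python3 -m pendant '0 .03 .15 0;0 .03 .15 0;0 .03 .1 0'; python3 -c "
from h import *
o,R=st();O,U,_,_=tube(o,R)"
```

```text
clock: 26.55
tcp_pos: [0.4417, 0.2565, 0.0399]
orientation: [-2.809, 0.481, -0.071]
contact_force: [-4.8, -4.2, 16.7]
grip_width: 0.0316
t26.55 tcp [0.4417 0.2565 0.0399] tilt 16.89 dir 71 jawhead -19.4 q [-0.46  0.44 -0.08  2.24 -0.59  0.28 -0.31] F [-4.8 -4.2 16.7] w 0.0316
tube O [0.437 0.249 0.056] mouth [0.469 0.343 0.059] dip -1.29 head 71.1 roll 0.8 up [-0.    -0.291 -0.957]
```

```bash
python3 -m pendant '0 0 0 0;0 0 0 0'; python3 -m pendant '0 0 0 0;0 0 0 0;0 0 0 0;0 0 0 0;0 0 0 0;0 0 0 0' 0; python3 -c "
from h import *
o,R=st();print(R.T@[0,0,1])
bar('l.png')"
```

```text
clock: 26.72
tcp_pos: [0.4418, 0.2565, 0.0407]
orientation: [-2.808, 0.482, -0.072]
contact_force: [0.1, 0.6, -2.1]
grip_width: 0.031
clock: 27.22
tcp_pos: [0.443, 0.2571, 0.0409]
orientation: [-2.807, 0.481, -0.075]
contact_force: [0.6, 0.2, 0.3]
grip_width: 0.0856
t27.22 tcp [0.443  0.2571 0.0409] tilt 17.01 dir 70 jawhead -19.5 q [-0.46  0.44 -0.08  2.24 -0.59  0.28 -0.31] F [0.6 0.2 0.3] w 0.0856
[ 0.00191434 -0.29259229 -0.95623537]
front 213 3.3 tail 100 -24.6
```

View pics/l.png

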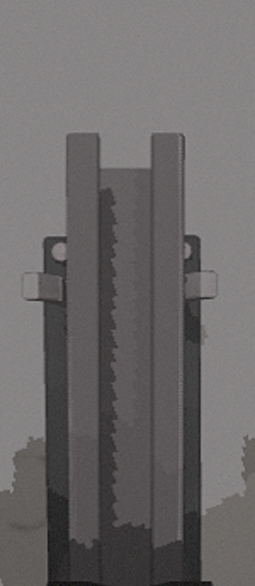

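Released. Retreat along the tool axis.

```bash
python3 -m pendant '0 -.1 -1 0;0 -.2 -2 0;0 0 -3 0;0 0 -3.5 0;0 0 -3.5 0;0 0 -3.5 0;0 0 -3 0;0 0 0 0'; python3 -c "
from h import *
import pickle
o,R=st()
f=r.grab_frame('wrist');save('m_w.png',f);pickle.dump((o,f),open('m.pkl','wb'))
f=r.grab_frame('scene');save('m_s.png',f)"
```

```text
clock: 27.93
tcp_pos: [0.422, 0.2017, 0.2388]
orientation: [-2.81, 0.485, -0.069]
contact_force: [1.2, 0.1, 0.7]
grip_width: 0.0854
t27.93 tcp [0.422  0.2017 0.2388] tilt 16.79 dir 71 jawhead -19.6 q [-0.57  0.03  0.14  2.17 -0.31  0.76 -0.57] F [1.2 0.1 0.7] w 0.0854
```

View pics/m_w.png

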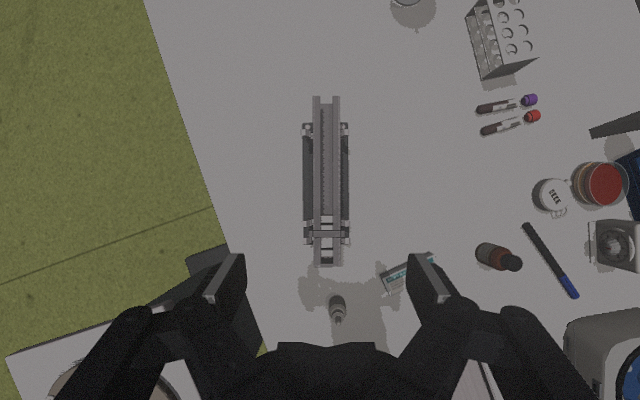

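View pics/m_s.png

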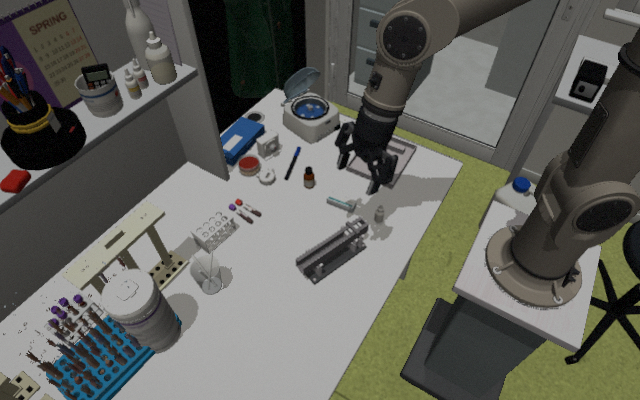

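```bash
python3 -c "
from h import *
import pickle
o,f=pickle.load(open('m.pkl','rb'))
save('m_c.png',f,(290,85,365,275),3)
g=r.grab_frame('scene');save('m_sc.png',g,(280,190,400,290),6)
save('m_tr.png',g,(340,120,430,200),6)
m=onz(f,[(312,97),(340,97)],.072,o);e=onz(f,[(313.5,265),(340.5,265)],.072,o)
M=m.mean(0);E_=e.mean(0);print(np.linalg.norm(M-E_),(M+E_)/2,np.degrees(np.arctan2(*(M-E_)[[1,0]])))"
```

```text
0.19594407995829816 [0.43752043 0.24818517 0.072     ] 70.77564534196294
```

View pics/m_c.png

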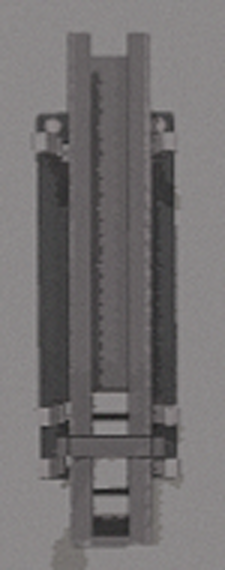

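View pics/m_sc.png

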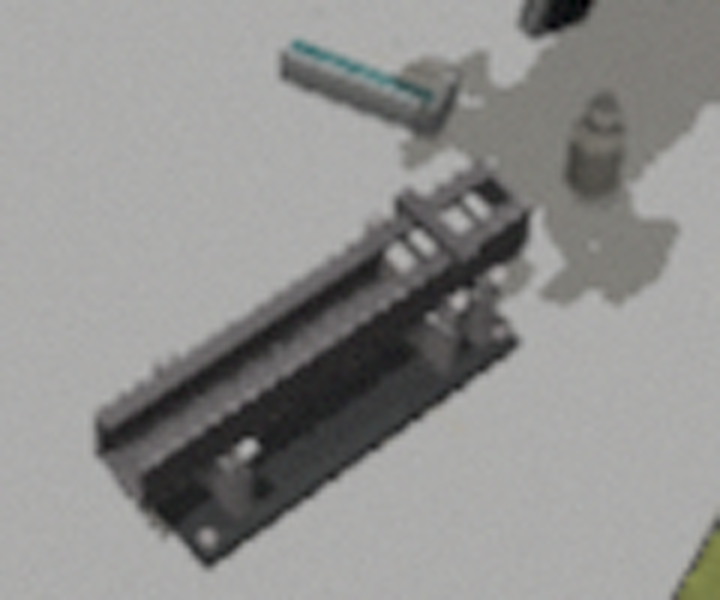

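View pics/m_tr.png

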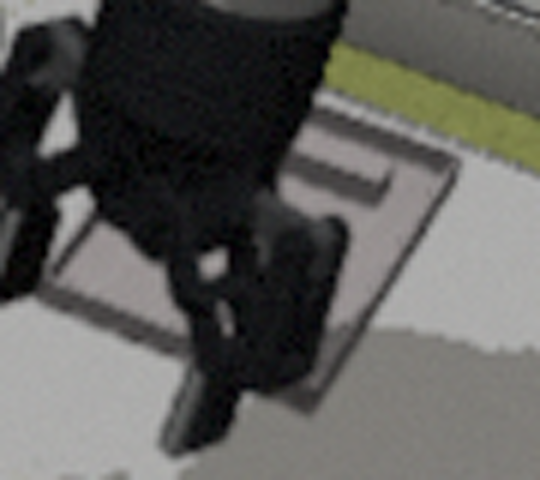

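```bash
python3 -c "
from h import *
r.hand_in()
st()"
```

```text
the job is handed in; nothing more can be done
the job is handed in; nothing more can be done
```

The bar lies flat in the catch tray, the cartridge stayed in the closed half of the tube, and the tube is back in its cradle. I handed in at about 28 s on the robot's clock. No verdict was reported.

**How it was tilted:** the rows cannot tilt the tool directly. I pushed against the top of the arm's reach until the tool leaned about 15° along the tube. Turning about that leaned axis, with the mouth held low over the tray, then dipped the tube slowly. The bar let go at about 18° mouth-down. I stopped turning there, and after its nose met the tray I drew the tube back about 3 cm along its axis to free the tail.

**Last checks:**
- **Bar:** the pictures show it lying flat inside the tray.
- **Tube:** its measured centre was (0.4375, 0.248), against (0.436, 0.248) at the start. Its heading was 70.8°, against about 71°. The collar is in the double saddle's slot, and the close-up matches the starting one to about a pixel.
- **Cartridge:** it is visible around the collar, well behind the tube's middle, possibly a few millimetres nearer the middle than at the start.
- **Bystanders:** they looked untouched.
- **Gripper:** it was open and clear of everything.

**One reading I could not explain:** at about 4.1 s, before any grasp, one state showed about 52 N while the gripper was close to the robot's own base. Joint 2 was also at its range limit of -0.34 rad. The force was gone once I backed off. I could not tell whether it was a real contact or an effect of the joint limit; if real, it would exceed the 40 N limit.

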